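Load the reader carriage and hold it at the detent

TASK

Pack the white cartridge and the amber jar upright, side by side, down on the floor of the carriage's tray while the carriage stays back at its starting end. Then take the carriage by its black knob and slide it along the rail towards the reading head until you feel the ball detent drop into its notch, and finish still holding the knob with the carriage resting in the notch: do not let go at the end. Leave the bottle, the carton and the mouse where they are.

Things in the scene. Friction and masses are not known exactly. Their poses are not given: they have to be found in the camera images.
- rail_start (a point): point on the rail's centre line near the end where the carriage starts, 24 mm above the bench (top of the two guide bars). The rail is a grey bed 400 x 100 mm lying on the bench, fixed, with two aluminium guide bars. Its axes: y along the rail AWAY from the reading head, x across it, z up.
- rail_head (a point): point on the rail's centre line 360 mm from rail_start, towards the reading head, same height and axes. The reading head is a fixed white box (70 across x 65 along x 98 mm high) at that end of the rail; its face stands 20 mm past this point.
- carriage (a joint): travel of the lilac carriage (plate 84 across x 150 along x 12 mm thick) along the rail, m: 0 at the start end, grows towards the reading head, end stop at 0.19. About 1 N friction on the plain rail. In the notch the detent pulls it to the centre, and resists leaving either way, with about 7 N; let free for a moment within 4 mm of the notch it drops in by itself.
- tray (a point): centre of the inner floor of the open white tray on the carriage's leading part, 38 mm above the bench; axes as the rail, moves with the carriage. Inside 54 mm across (x), 82 mm along the rail (y); walls 4 mm thick, 22 mm high. Cartridge (30 mm along the rail) and jar (46 mm) just fit one behind the other in either order, 6 mm to spare; grip them across the rail, above the walls.
- knob: the carriage's upright black round knob with a yellow band, 24 mm diameter, 50 mm high, standing on the plate's top (38 mm above the bench); origin at the centre of its foot. It is fixed to the carriage, 82 mm behind the tray's centre (away from the head), its side 25 mm clear of the tray's outer wall.
- knob_grip (a point): point on the knob's axis 30 mm above its foot (68 mm above the bench), a good height to grip.
- ball (a joint): sprung detent ball (16 mm) under the carriage plate, m: 0 riding on the plain steel strip between the guide bars, about 0.004 when dropped 4 mm into the notch, a 13 mm gap in that strip. The notch is set anew each time, somewhere from 0.080 to 0.140 of carriage travel, not reported: feel it, or see the gap ahead of the carriage. Within 5 mm of it the ball pulls the carriage to its centre.
- cartridge_mid (a point): centre (half-way up) of the white upright reagent cartridge with a blue top, loose, 48 (its x) x 30 (its y) x 62 mm high (z), about 120 g.
- jar_mid (a point): centre (half-way up) of the round amber jar with a yellow cap, loose, 46 mm diameter, 62 mm high, about 140 g.
- cartridge: the same cartridge, origin at the centre of its underside
- jar: the same jar, origin at the centre of its underside
- bottle: bystander: upright white bottle with a yellow cap, 56 mm diameter, 110 mm high; origin under its centre
- carton: bystander: white carton with a green band, 60 x 110 x 50 mm high; origin under its centre
- mouse: bystander: black computer mouse 100 x 56 x 32 mm high, on a thin mat; origin under its centre
Mind the look-alikes: they are no part of the job. What is shaped like the cartridge but red is not meant.

How it is judged:
By the outcome, as a careful person would: the job done as asked, in the order asked, and still so for the second after the job is handed in, while the arm keeps its last pose, push and grip.
It also fails if it takes over 69 s, if anything falls off the work surface, if the arm or the gripper's body presses on something with over 40 N, if the wrist force passes 120 N, or if a joint passes its speed limit or range.

ROBOT

A 6-joint arm with a two-finger parallel gripper is mounted at the origin on the work surface. World frame = base frame: x ahead of the robot, y to its left, z up, the work surface at z = 0. Lengths are in m, angles in rad, forces in N, time in s.
With the tool pointing down it reaches from about 0.375 to 0.9 m from the base axis. Payload 3.1 kg.
Tool frame: the origin (TCP) lies on the mounting face of the last link; the fingertips stand 173 mm ahead of it and the grasp point (between the pads) lies 155 mm ahead of it; z points along the fingers, y is the direction in which the jaws open and shut (so a half turn about z gives the same grasp; the last joint's range is limited). The gripper opens to 85 mm and grips with 20 to 120 N. Pads are 22 mm wide; open, the fingers measure 114 mm over their backs; the gripper's body (76 mm by 85 mm) begins 54 mm behind the grasp point. The pads swing forward as they close: fully open they stand 13 mm farther back than shut.
Start: joints at [-1.29, 0.527, 1.433, -0, 1.181, -0.178], TCP at [0.277, -0.56, 0.405] pointing down, gripper open.
Joint ranges: [-3.08, 3.08], [-0.75, 2.2], [0.22, 2.44], [-1.43, 4.57], [0, 2.65], [-2.85, 2.85]. Speed limits (rad/s): [2.79, 2.79, 3.14, 3.14, 3.14, 3.14].

INTERFACE

Orientations are given as a rotation vector (axis times angle).
In Python, from bench import * gives the robot as it stands. The module is installed in compiled form; this text tells all that it offers.
- The arm moves only by the tool play_rows, never from a script. Its argument "commands" is a list of rows, each an object of numbers: "x", "y", "z": the shift along the tool's x, y, z in mm; "twist": the turn about the tool's z in rad. A call has 1 to 8 rows; each row is the pose to reach, as a shift and turn from the pose commanded when the call began, along the tool's axes at that moment; what a row does not reach only later rows make up. A row lasts 1/10 s, in which the tool goes at most 50 mm and 8.59 degrees, less where a joint would pass 70% of its speed; a pose out of reach is approached as far as the arm can. A call with a gripper value outside its range is refused whole. "fingers" is the opening, from -1 (shut) to 1 (fully open), set as the call begins (left out, the last holds). The fingers move at their own pace and stop on an object; "grip_force" is the grip in N (left out, the last holds). Time passes only in rows, so rows that repeat a pose let the fingers close. It gives the time, the measured TCP pose, the force and the opening at its end, in the units of the state.
- observe(): the state, without advancing time (a new reading comes with each control period).
- camera(name): name is "scene" or "side" or "wrist"; returns the picture (480x640x3 uint8, red, green, blue); there is no depth.
- get_calibration(name): a dict with "vertical_fov" (degrees; the focal length in pixels is half the picture's height over the tangent of half this angle, whatever the lens; pixels are square), "cx", "cy" (the principal point, pixels), "R" (3x3) and "t" (3): a world point X has camera coordinates R X + t. Camera axes: x right, y down, z forward; pixel columns grow to the right and rows downward; lengths in m; the calibration is good to about 2 mm. A picture is of the moment at which its call begins: read the wrist's pose just before it. get_calibration takes no time and is no camera call; for the wrist camera it gives the pose at the moment of the call.
- job_done(): hands the job in, once; it reports no verdict.
The state is a dict: "clock": time; "joint_pos": joint angles; "dq": joint speeds; "joint_efforts": joint torques, N m; "ee_pos": TCP position; "eef_rot": TCP orientation; "force": force on the tool from outside, world axes, zero at the start; "wrist_torque": the same for the moment, N m; "finger_gap": finger opening in m.
Only numpy, scipy, OpenCV 4.12 (cv2) and the standard library are available. Lean on these libraries where they do the work, as an engineer would, in place of code of your own. Each camera call takes 0.05 s, during which the arm holds its last target.

## Working session

There is one attempt and no reset: what is moved stays moved. The work goes in short steps, Python scripts to look and compute and a tool call to move; the robot and the scene stay as the last step left them, time stands still between calls to the robot, and variables do not carry over. Pictures are saved under pics/ and viewed, and the job is handed in when it is done.

Besides the shell and the picture viewer there is one more tool, called after "Call:" as name([rows], argument=value, ...), one row to a line, values as JSON. play_rows: Moves the arm, as the interface text tells. Its arguments: {"type":"object","properties":{"commands":{"type":"array","items":{"type":"object","properties":{"x":{"type":"number"},"y":{"type":"number"},"z":{"type":"number"},"twist":{"type":"number"}}}},"fingers":{"type":"number"},"grip_force":{"type":"number"}},"required":["commands"]}

```bash
mkdir -p pics
python3 - <<'E'
from bench import *
import cv2,json
s=observe();print({k:(v if not hasattr(v,'round') else v) for k,v in s.items()})
for n in ["scene","side","wrist"]:
    print(n,get_calibration(n))
    cv2.imwrite(f"pics/{n}0.png",cv2.cvtColor(camera(n),cv2.COLOR_RGB2BGR))
E
```

```text
{'clock': 0.0, 'joint_pos': array([-1.29051978e+00,  5.28456967e-01,  1.43392025e+00,  2.25391376e-05,
        1.18138720e+00, -1.78479781e-01]), 'dq': array([ 0.00124382,  0.00033971,  0.00026838, -0.00254844,  0.00217897,
       -0.00187273]), 'joint_efforts': array([ 1.90725907e-03, -4.42349982e+01, -1.78024310e+01, -4.31495880e-05,
        8.39278742e-03, -1.84163810e-05]), 'ee_pos': array([ 0.27671236, -0.56001517,  0.40373315]), 'eef_rot': array([-3.05719786e+00, -7.13803744e-01,  1.40765244e-04]), 'force': array([ 0.41736928, -0.02417517,  0.05674356]), 'wrist_torque': array([0.02316135, 0.0010188 , 0.00757962]), 'finger_gap': 0.08527409576915365}
scene {'vertical_fov': 45.627319955161404, 'cx': 315.4574704042592, 'cy': 238.53498302164607, 'R': array([[ 0.70522561,  0.70880459, -0.01590237],
       [ 0.55481235, -0.56569784, -0.61005673],
       [-0.44140695,  0.4214048 , -0.79219814]]), 't': array([-0.35441599, -0.24462179,  1.5767976 ])}
side {'vertical_fov': 49.60618262859593, 'cx': 321.2870201570852, 'cy': 247.7334721293935, 'R': array([[-0.74192516, -0.67025716,  0.01738962],
       [-0.33961081,  0.35330844, -0.87168667],
       [ 0.57811033, -0.65263197, -0.489755  ]]), 't': array([0.3719804 , 0.25242206, 1.00609651])}
wrist {'vertical_fov': 66.46865342398071, 'cx': 323.58603150471413, 'cy': 237.39400710134328, 'R': array([[ 0.44331144, -0.89636441, -0.0024129 ],
       [-0.85463116, -0.42348036,  0.30044962],
       [-0.27033416, -0.13113061, -0.95379463]]), 't': array([-0.62483452, -0.03981476,  0.37910149])}
```

View pics/scene0.png

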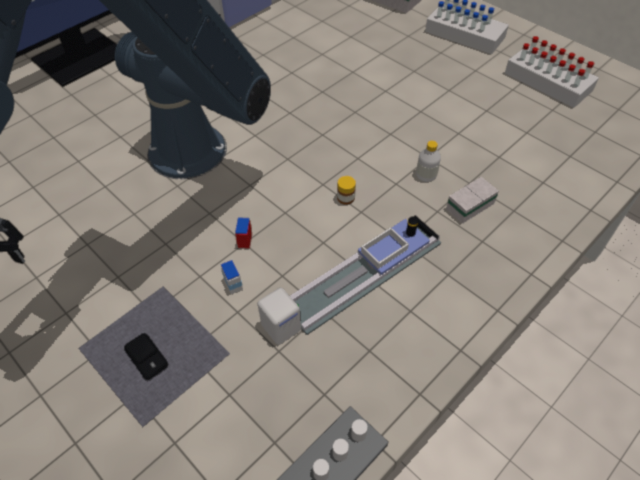

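View pics/side0.png

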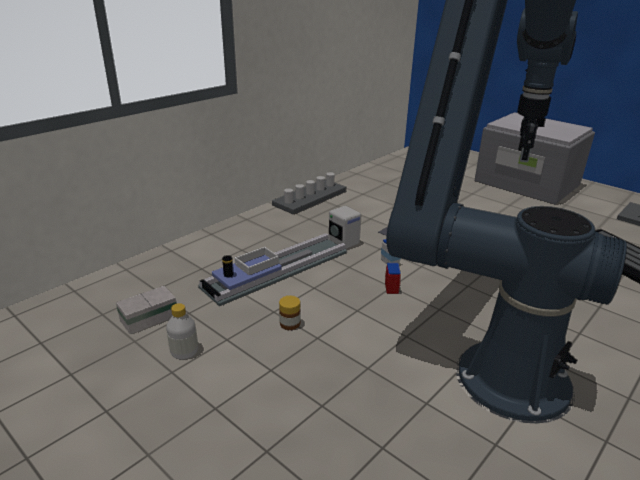

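View pics/wrist0.png

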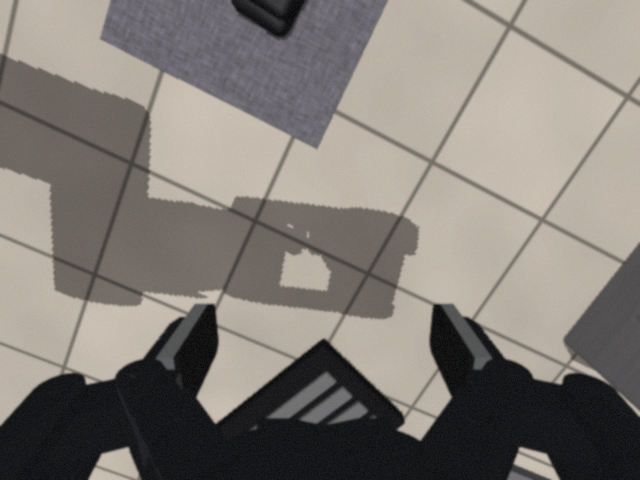

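Scene view: the candidates for the cartridge are the blue-topped white box at (232,275) and the blue-topped red box at (244,233). The white one fits; the red one is the decoy. For the jar, the amber pot is at (346,190), while the yellow-capped white bottle at (429,160) is the bystander. The tray is at (384,250), the knob at (412,227) and the head at (280,315). Next I'll check these in enlarged crops.

Run:
```python
import cv2
a=cv2.imread("pics/scene0.png");b=cv2.imread("pics/side0.png")
def crop(im,x,y,w,h,k,n): cv2.imwrite(n,cv2.resize(im[y:y+h,x:x+w],None,fx=k,fy=k,interpolation=cv2.INTER_CUBIC))
crop(a,210,165,160,130,5,"pics/c1.png")
crop(a,280,200,170,140,4.7,"pics/c2.png")
crop(b,190,190,220,150,3.6,"pics/c3.png")
```

```text
(no output)
```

View pics/c1.png

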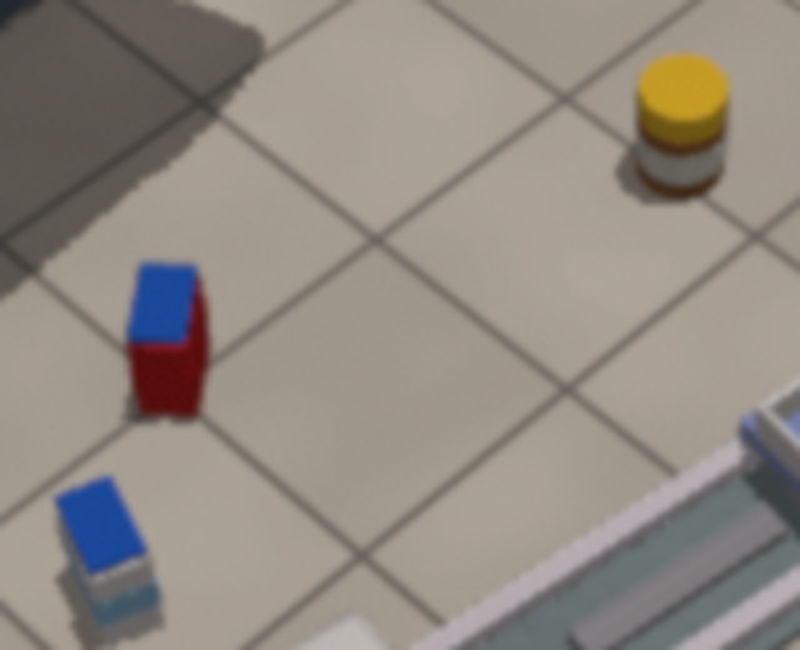

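View pics/c2.png

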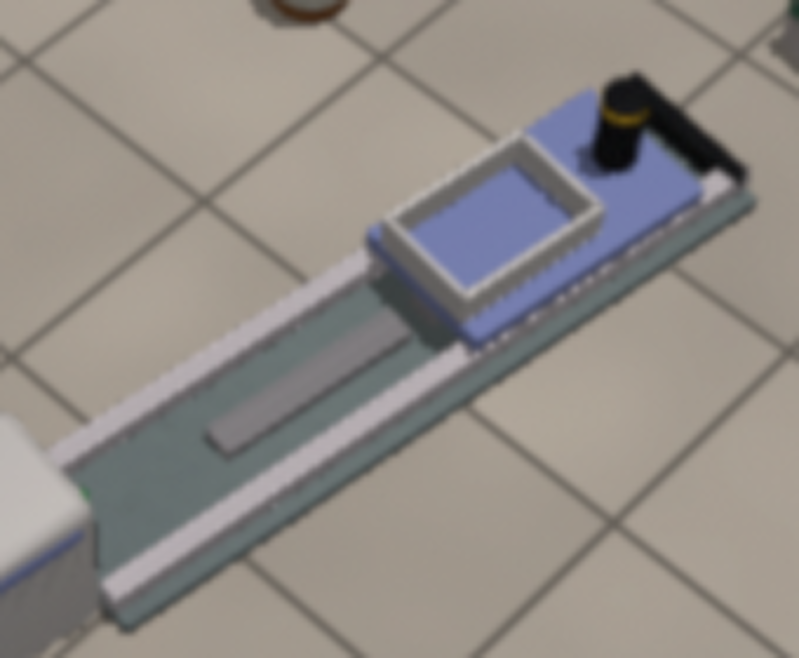

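View pics/c3.png

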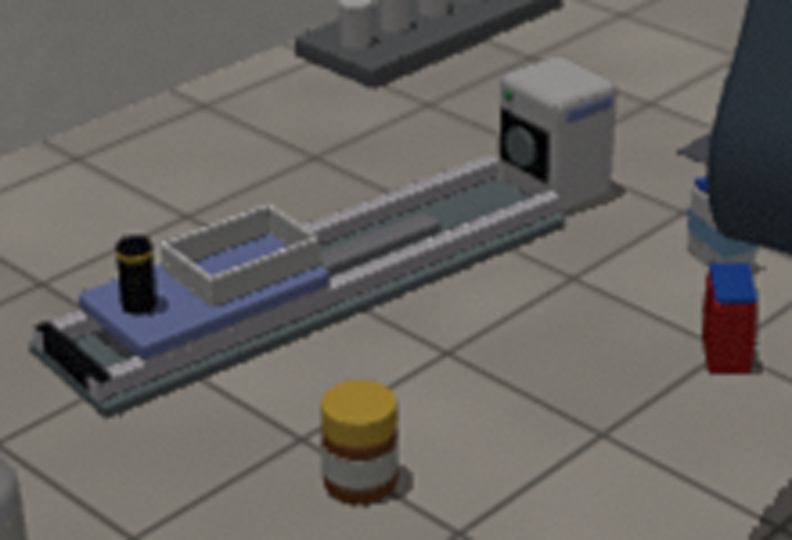

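```bash
cat > h.py <<'E'
import numpy as np, cv2
from scipy.spatial.transform import Rotation as Rn
def cam(c):
    f=240/np.tan(np.radians(c["vertical_fov"])/2); return f,c["cx"],c["cy"],np.array(c["R"]),np.array(c["t"])
def ray(c,uv):
    f,cx,cy,R,t=cam(c); d=R.T@np.array([(uv[0]-cx)/f,(uv[1]-cy)/f,1]); return -R.T@t,d/np.linalg.norm(d)
def onz(c,uv,z):
    o,d=ray(c,uv); return o+d*(z-o[2])/d[2]
def tri(*cu):
    A=np.zeros((3,3));b=np.zeros(3);L=[]
    for c,uv in cu:
        o,d=ray(c,uv);P=np.eye(3)-np.outer(d,d);A+=P;b+=P@o;L.append((o,d))
    X=np.linalg.solve(A,b); return X,[np.linalg.norm((np.eye(3)-np.outer(d,d))@(X-o)) for o,d in L]
def proj(c,X):
    f,cx,cy,R,t=cam(c);p=R@np.array(X)+t;return np.array([f*p[0]/p[2]+cx,f*p[1]/p[2]+cy])
E
python3 - <<'E'
from h import *; from bench import *
np.set_printoptions(precision=4,suppress=True)
S=get_calibration("scene");D=get_calibration("side")
c1=lambda x,y:(x/5+210-.4,y/5+165-.4)
c2=lambda x,y:(x/4.7+280-.4,y/4.7+200-.4)
c3=lambda x,y:(x/3.6+190-.4,y/3.6+190-.4)
for n,C in dict(cart=[(58,494),(110,478),(148,547),(93,572)],red=[(140,263),(197,267),(185,342),(130,340)]).items():
    P=np.array([onz(S,c1(*p),.062) for p in C]);print(n,P[:,:2].tolist(),P.mean(0),[np.linalg.norm(P[i]-P[i-1]) for i in range(4)])
print("jar",onz(S,c1(684,88),.062),tri((S,c1(684,88)),(D,c3(360,405))))
print("knobtop",onz(S,c2(626,90),.088),tri((S,c2(626,90)),(D,c3(134,243))))
T=[(383,222),(522,133),(605,207),(468,300)]; P=np.array([onz(S,c2(*p),.060) for p in T]);print("tray",P,P.mean(0))
T3=[(162,245),(268,207),(318,243),(210,283)]; P=np.array([onz(D,c3(*p),.060) for p in T3]);print("tray side",P,P.mean(0))
print("tray tri",tri((S,c2(494,216)),(D,c3(239,244))))
print("redtri",tri((S,c1(163,303)),(D,c3(734,282))))
print("bars", onz(S,c2(57,453),.024),onz(S,c2(367,258),.024), onz(S,c2(108,598),.024),onz(S,c2(465,353),.024))
print("strip", onz(S,c2(208,440),.016),onz(S,c2(228,455),.016))
print("bottle",onz(S,(429,160),.1),"head",onz(S,(280,300),.098))
E
```

```text
cart [[0.40661198780057617, -0.19793571245555747], [0.4163820767195976, -0.1761410079800677], [0.45684940756735404, -0.1882159826420589], [0.4498060955822717, -0.21349129848636772]] [ 0.4324 -0.1939  0.062 ] [np.float64(0.04590977242176952), np.float64(0.023884383614812387), np.float64(0.04223043782663767), np.float64(0.026238327590545334)]
red [[0.33037780589825283, -0.0863288596382108], [0.3514996560490625, -0.06907902597598692], [0.3816599245767387, -0.10240188041504872], [0.3625812315906909, -0.1194597783746188]] [ 0.3565 -0.0943  0.062 ] [np.float64(0.046203012917415354), np.float64(0.027270667670001254), np.float64(0.044945015581579616), np.float64(0.02559235059260823)]
jar [0.4366 0.1748 0.062 ] (array([0.4344, 0.1772, 0.0585]), [np.float64(0.00010277064910639397), np.float64(0.00010277064910625095)])
knobtop [0.6391 0.1792 0.088 ] (array([0.6392, 0.1793, 0.088 ]), [np.float64(0.00019322820208828544), np.float64(0.00019322820208822722)])
tray [[0.5958 0.054  0.06  ]
 [0.6077 0.1424 0.06  ]
 [0.666  0.1356 0.06  ]
 [0.6551 0.0482 0.06  ]] [0.6311 0.095  0.06  ]
tray side [[0.6626 0.1391 0.06  ]
 [0.6499 0.0538 0.06  ]
 [0.5883 0.0641 0.06  ]
 [0.6018 0.149  0.06  ]] [0.6257 0.1015 0.06  ]
tray tri (array([0.6303, 0.0973, 0.0561]), [np.float64(0.0009744032547242699), np.float64(0.0009744032547241945)])
redtri (array([ 0.3541, -0.093 ,  0.0585]), [np.float64(0.00015497035757421786), np.float64(0.00015497035757415978)])
bars [ 0.5611 -0.1313  0.024 ] [0.5882 0.0533 0.024 ] [ 0.6331 -0.1678  0.024 ] [0.6597 0.0447 0.024 ]
strip [ 0.6029 -0.0731  0.016 ] [ 0.6154 -0.0724  0.016 ]
bottle [0.5542 0.3433 0.1   ] head [ 0.587  -0.1838  0.098 ]
```

```bash
cat >> h.py <<'E'
def delta(s,target,ydir_deg):
    """target TCP xyz world, wanted tool y direction (mod 180). returns mm in tool axes + twist"""
    R=Rn.from_rotvec(s["eef_rot"]).as_matrix()
    d=R.T@(np.array(target)-s["ee_pos"])*1000
    cur=np.degrees(np.arctan2(R[1,1],R[0,1])); w=(ydir_deg-cur+90)%180-90
    print("ydir",round(cur,2),"delta mm",d.round(1),"twist",round(-np.radians(w),4), "tilt z",R[:,2].round(4))
def snap(name,fn):
    from bench import get_calibration,camera
    c=get_calibration(name); im=cv2.cvtColor(camera(name),cv2.COLOR_RGB2BGR); cv2.imwrite(fn,im)
    import pickle; pickle.dump(c,open(fn[:-4]+".pkl","wb")); return c,im
E
python3 - <<'E'
from h import *; from bench import *
delta(observe(),(.432,-.194,.40),-18.4)
E
```

```text
ydir -63.71 delta mm [ 301.3 -259.5    4.5] twist -0.7909 tilt z [-5.0e-04  1.7e-03 -1.0e+00]
```

Call:
play_rows([
  {"x":30,"y":-26,"twist":-0.1},
  {"x":70,"y":-60,"twist":-0.2},
  {"x":115,"y":-98,"twist":-0.3},
  {"x":160,"y":-137,"twist":-0.42},
  {"x":205,"y":-176,"twist":-0.54},
  {"x":250,"y":-214,"twist":-0.66},
  {"x":285,"y":-245,"z":4,"twist":-0.76},
  {"x":301,"y":-259,"z":4,"twist":-0.79},
])

```text
invalid input at $.commands[0]: expected keys x, y, z, twist
```

Call:
play_rows([
  {"x":0},
  {"x":0},
  {"x":0},
])

```text
invalid input at $.commands[0]: expected keys x, y, z, twist
```

Run:
```python
from h import *; from bench import *
s=observe();print(s["clock"],s["force"],s["joint_pos"]);delta(s,(.432,-.194,.40),-18.4)
snap("wrist","pics/w1.png")
```

```text
0.15 [0.79498023 0.40543765 0.62310967] [-1.29050579e+00  5.28254486e-01  1.43362876e+00  1.83693887e-05
  1.18142351e+00 -1.78485959e-01]
ydir -63.71 delta mm [ 301.3 -259.5    4.5] twist -0.7909 tilt z [-5.0e-04  1.7e-03 -1.0e+00]
```

View pics/w1.png

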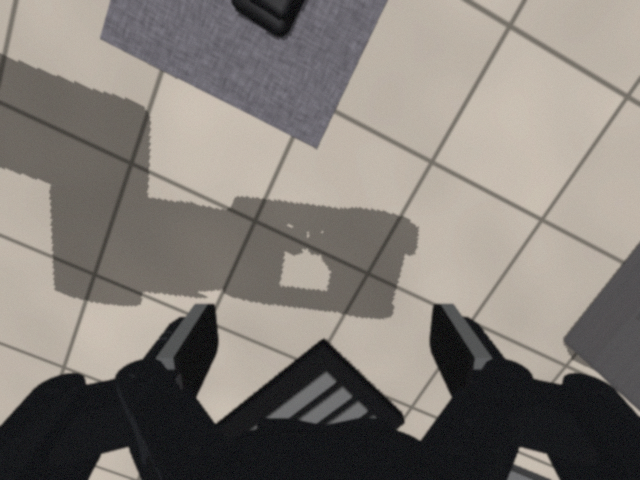

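The call was refused because every row needs all four keys, so the picture is unchanged. I'll resend it with them.

Call:
play_rows([
  {"x":30,"y":-26,"z":0,"twist":-0.1},
  {"x":70,"y":-60,"z":0,"twist":-0.2},
  {"x":115,"y":-98,"z":0,"twist":-0.3},
  {"x":160,"y":-137,"z":0,"twist":-0.42},
  {"x":205,"y":-176,"z":0,"twist":-0.54},
  {"x":250,"y":-214,"z":0,"twist":-0.66},
  {"x":285,"y":-245,"z":4,"twist":-0.76},
  {"x":301,"y":-259,"z":4,"twist":-0.79},
])

```text
clock: 1.0
ee_pos: [0.4295, -0.1998, 0.401]
eef_rot: [2.547, 1.839, 0.0]
force: [0.8, 0.6, 0.4]
finger_gap: 0.0856
```

Call:
play_rows([
  {"x":0,"y":0,"z":0,"twist":0},
  {"x":0,"y":0,"z":0,"twist":0},
  {"x":0,"y":0,"z":0,"twist":0},
])

```text
clock: 1.3
ee_pos: [0.4291, -0.2026, 0.4011]
eef_rot: [2.549, 1.835, -0.0]
force: [-0.6, 0.4, 0.1]
finger_gap: 0.0852
```

Run:
```python
from h import *; from bench import *
s=observe();print(s["clock"],s["force"],s["joint_pos"]);delta(s,(.432,-.194,.40),-18.4)
snap("wrist","pics/w2.png")
```

```text
1.3 [-0.59261411  0.42666512  0.11932816] [-6.77059080e-01  3.31360434e-01  1.80351698e+00 -5.11244117e-04
  1.00580476e+00 -3.54056607e-01]
ydir -18.49 delta mm [ 9.1 -0.   1.1] twist -0.0016 tilt z [ 4.e-04 -9.e-04 -1.e+00]
```

View pics/w2.png

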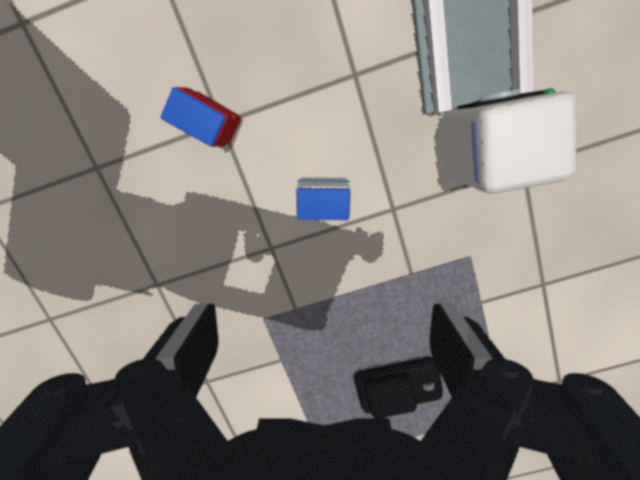

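Wrist view: the white cartridge's blue top spans (297,187) to (350,220). The red decoy is at (200,117), the head at (525,140) and the mouse at (400,385). I'll read it closer.

Run:
```python
import cv2
a=cv2.imread("pics/w2.png")
cv2.imwrite("pics/c4.png",cv2.resize(a[160:240,270:376],None,fx=7,fy=7,interpolation=cv2.INTER_CUBIC))
```

```text
(no output)
```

View pics/c4.png

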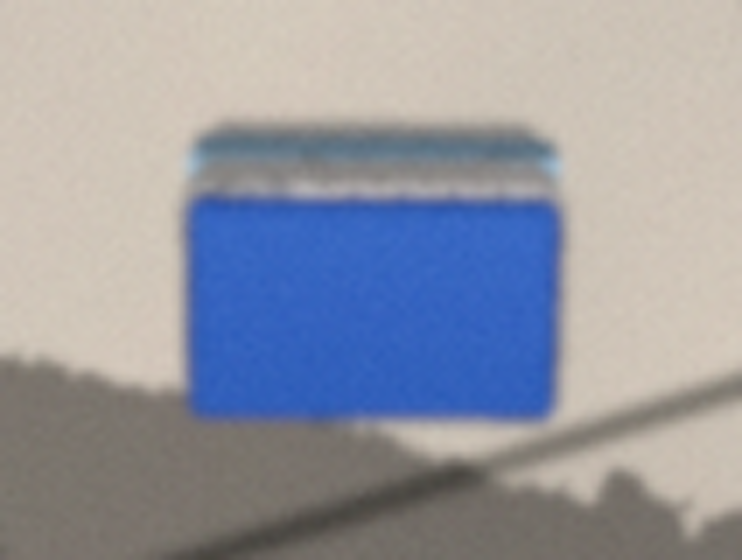

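Run:
```python
from h import *; from bench import *; import pickle
np.set_printoptions(precision=4,suppress=True)
W=pickle.load(open("pics/w2.pkl","rb"));S=get_calibration("scene")
k=lambda x,y:(x/7+270-.43,y/7+160-.43)
C=[(187,198),(561,202),(556,417),(188,417)]
P=np.array([onz(W,k(*p),.062) for p in C]);print(P,P.mean(0),[np.linalg.norm(P[i]-P[i-1]) for i in range(4)])
v=P[1]-P[0]+P[2]-P[3];print(np.degrees(np.arctan2(v[1],v[0])))
sc=(102/5+209.6,523/5+164.6)
print(tri((W,k(373,308)),(S,sc)), onz(W,k(373,308),.062))
s=observe();m=P.mean(0);delta(s,(m[0],m[1],.201),np.degrees(np.arctan2(v[1],v[0])))
```

```text
[[ 0.4147 -0.1742  0.062 ]
 [ 0.4573 -0.1889  0.062 ]
 [ 0.4488 -0.2143  0.062 ]
 [ 0.4056 -0.1999  0.062 ]] [ 0.4316 -0.1943  0.062 ] [np.float64(0.027248062789216664), np.float64(0.04507818422962881), np.float64(0.02675972823307607), np.float64(0.04551967006289649)]
-18.771487620602194
(array([ 0.4318, -0.1941,  0.0611]), [np.float64(0.0002821231230851852), np.float64(0.0002821231230851893)]) [ 0.4317 -0.1941  0.062 ]
ydir -18.56 delta mm [  9.2  -0.4 200. ] twist 0.0037 tilt z [ 0.0004 -0.0007 -1.    ]
```

Call:
play_rows([
  {"x":9,"y":0,"z":40,"twist":0.004},
  {"x":9,"y":0,"z":85,"twist":0.004},
  {"x":9,"y":0,"z":130,"twist":0.004},
  {"x":9,"y":0,"z":165,"twist":0.004},
  {"x":9,"y":0,"z":190,"twist":0.004},
  {"x":9,"y":0,"z":200,"twist":0.004},
  {"x":9,"y":0,"z":200,"twist":0.004},
  {"x":9,"y":0,"z":200,"twist":0.004},
])

```text
clock: 2.15
ee_pos: [0.4321, -0.1942, 0.2016]
eef_rot: [2.553, 1.829, 0.001]
force: [-0.8, -0.3, -0.2]
finger_gap: 0.0852
```

Run:
```python
from h import *; from bench import *
s=observe();print(s["clock"],s["force"],s["ee_pos"]);delta(s,(.4317,-.1942,.201),-18.7)
snap("wrist","pics/w3.png")
```

```text
2.15 [-0.82893536 -0.34877816 -0.15428596] [ 0.43212579 -0.19417688  0.20155448]
ydir -18.76 delta mm [-0.2 -0.4  0.6] twist -0.001 tilt z [ 1.1e-03 -9.0e-04 -1.0e+00]
```

View pics/w3.png

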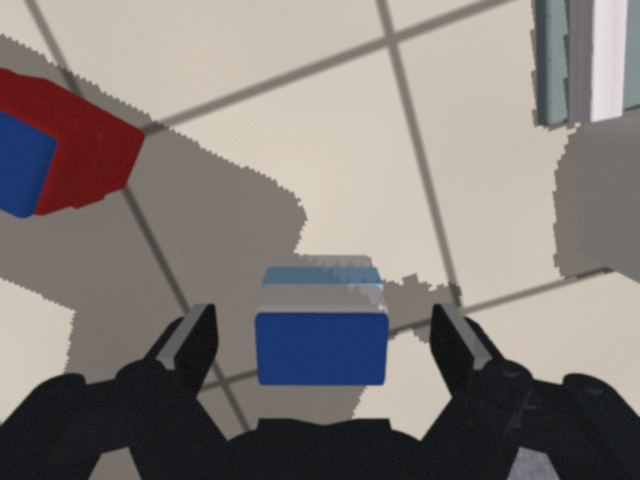

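The cartridge's top, columns 257–388, sits centred between the pads, whose inner edges are at columns 215 and 432. I'll close with 40 N.

Call:
play_rows([
  {"x":0,"y":0,"z":0,"twist":0},
  {"x":0,"y":0,"z":0,"twist":0},
  {"x":0,"y":0,"z":0,"twist":0},
  {"x":0,"y":0,"z":0,"twist":0},
  {"x":0,"y":0,"z":0,"twist":0},
], fingers=-1, grip_force=40)

```text
clock: 2.7
ee_pos: [0.4322, -0.1932, 0.202]
eef_rot: [2.551, 1.831, 0.001]
force: [-1.2, 0.3, 6.0]
finger_gap: 0.0469
```

Call:
play_rows([
  {"x":0,"y":0,"z":0,"twist":0},
  {"x":0,"y":0,"z":0,"twist":0},
  {"x":0,"y":0,"z":-20,"twist":0},
  {"x":0,"y":0,"z":-60,"twist":0},
  {"x":0,"y":0,"z":-100,"twist":0},
  {"x":0,"y":0,"z":-130,"twist":0},
  {"x":0,"y":0,"z":-140,"twist":0},
  {"x":0,"y":0,"z":-140,"twist":0},
])

```text
clock: 3.5
ee_pos: [0.4321, -0.1931, 0.3421]
eef_rot: [2.55, 1.83, 0.002]
force: [0.8, -0.6, -1.9]
finger_gap: 0.0476
```

Run:
```python
from h import *; from bench import *
s=observe();print(s["clock"],s["force"],s["ee_pos"],s["finger_gap"]);delta(s,(.622,.06,.345),-7.6)
snap("wrist","pics/w4.png")
```

```text
3.5 [ 0.7705232  -0.60561516 -1.90010312] [ 0.43207727 -0.19306787  0.34213165] 0.047575932659528614
ydir -18.66 delta mm [300.5  99.   -2.9] twist -0.1931 tilt z [ 0.0027 -0.002  -1.    ]
```

View pics/w4.png

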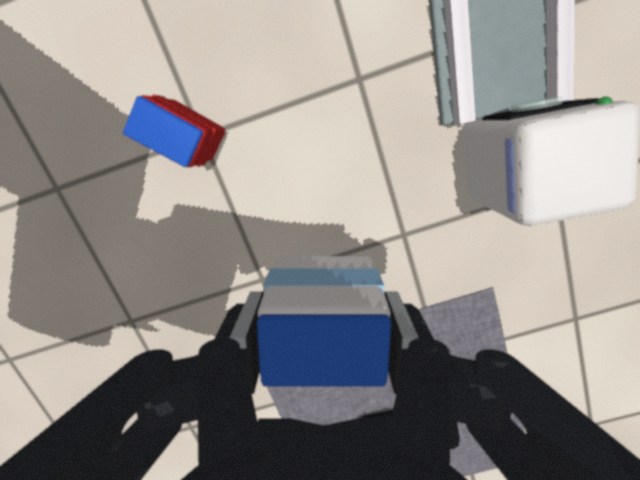

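The cartridge is held squarely, with a 47.6 mm opening. I'll go to above the tray's head-side half.

Call:
play_rows([
  {"x":25,"y":8,"z":0,"twist":-0.02},
  {"x":67,"y":21,"z":-3,"twist":-0.05},
  {"x":110,"y":35,"z":-3,"twist":-0.08},
  {"x":155,"y":49,"z":-3,"twist":-0.11},
  {"x":200,"y":63,"z":-3,"twist":-0.13},
  {"x":245,"y":77,"z":-3,"twist":-0.16},
  {"x":285,"y":90,"z":-3,"twist":-0.18},
  {"x":305,"y":96,"z":-3,"twist":-0.193},
])

```text
clock: 4.35
ee_pos: [0.6217, 0.0682, 0.3407]
eef_rot: [-2.358, -2.071, 0.003]
force: [0.7, 0.3, -1.5]
finger_gap: 0.0469
```

Call:
play_rows([
  {"x":8,"y":0,"z":0,"twist":0},
  {"x":8,"y":0,"z":0,"twist":0},
  {"x":8,"y":0,"z":0,"twist":0},
  {"x":8,"y":0,"z":0,"twist":0},
])

```text
clock: 4.75
ee_pos: [0.6209, 0.0716, 0.3434]
eef_rot: [-2.365, -2.066, 0.003]
force: [0.1, 0.4, -2.0]
finger_gap: 0.0473
```

Run:
```python
from h import *; from bench import *
s=observe();print(s["clock"],s["force"],s["ee_pos"],s["finger_gap"]);delta(s,(.6258,.0732,.345),-7.6)
snap("wrist","pics/w5.png")
```

```text
4.75 [ 0.12257227  0.36135827 -2.03199665] [0.62090525 0.07164439 0.34337123] 0.04732889212073614
ydir -7.72 delta mm [ 2.2  4.6 -1.6] twist -0.002 tilt z [-1.9e-03 -3.0e-04 -1.0e+00]
```

View pics/w5.png

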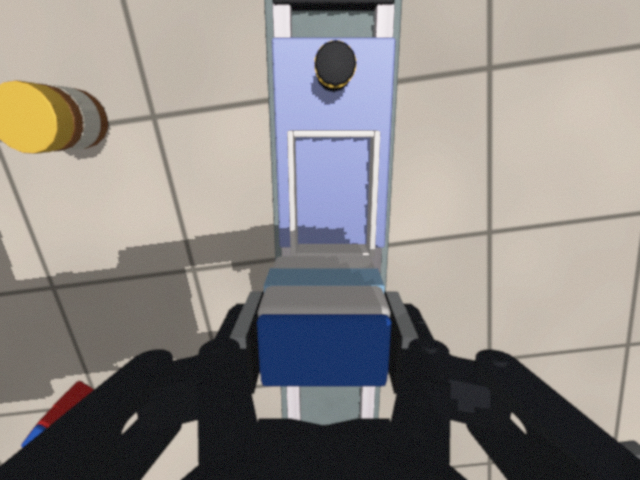

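The wrist view shows the knob top at (335,62), the tray from (290,132) to (380,255) with its near end hidden, and the jar cap at (35,117). I'll enlarge the tray and knob.

Run:
```python
import cv2
a=cv2.imread("pics/w5.png")
cv2.imwrite("pics/c5.png",cv2.resize(a[30:270,260:410],None,fx=2.5*1,fy=2.5,interpolation=cv2.INTER_CUBIC))
cv2.imwrite("pics/c6.png",cv2.resize(a[120:160,270:400],None,fx=6,fy=6,interpolation=cv2.INTER_CUBIC))
cv2.imwrite("pics/c7.png",cv2.resize(a[70:165,0:120],None,fx=6,fy=6,interpolation=cv2.INTER_CUBIC))
```

```text
(no output)
```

View pics/c5.png

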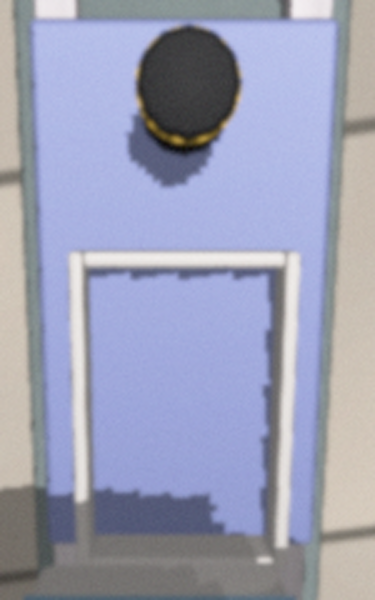

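View pics/c6.png

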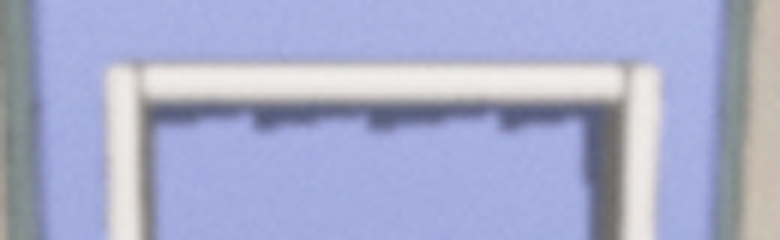

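View pics/c7.png

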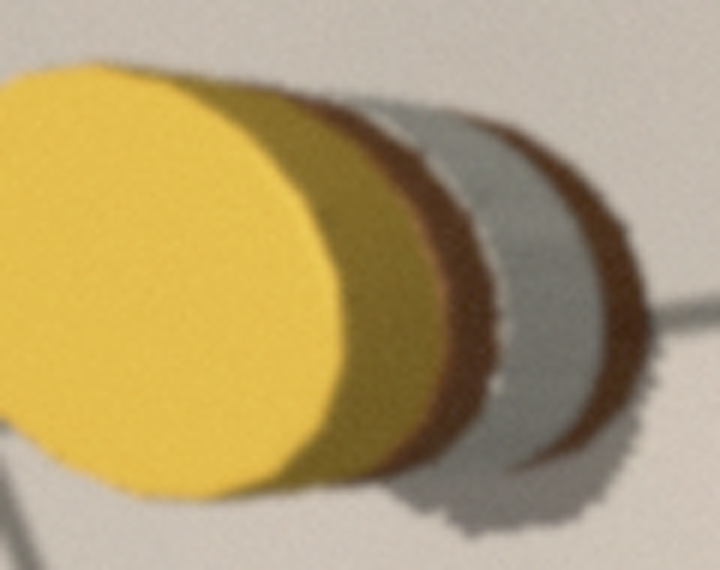

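Run:
```python
from h import *; from bench import *; import pickle
np.set_printoptions(precision=4,suppress=True)
W=pickle.load(open("pics/w5.pkl","rb"));S=get_calibration("scene")
k6=lambda x,y:(x/6+270-.42,y/6+120-.42)
k5=lambda x,y:(x/2.5+260-.3,y/2.5+30-.3)
L,Rr=onz(W,k6(106,64),.06),onz(W,k6(660,64),.06)
li,ri=onz(W,k6(143,101),.06),onz(W,k6(625,101),.06)
print(L,Rr,np.linalg.norm(L-Rr),li,ri,np.linalg.norm(li-ri))
l2,r2=onz(W,k5(75,500),.06),onz(W,k5(287,545),.06)
for a,b in((l2,L),(r2,Rr)): v=b-a;print("raildir",np.degrees(np.arctan2(v[1],v[0])))
v=Rr-L;print("across",np.degrees(np.arctan2(v[1],v[0])))
kn=onz(W,k5(189,84),.088);print("knob",kn, tri((W,k5(189,84)),(S,(626/4.7+279.6,90/4.7+199.6))))
# scene: triangulate far corners
c2=lambda x,y:(x/4.7+280-.4,y/4.7+200-.4)
print(tri((W,k6(106,64)),(S,c2(522,133))),tri((W,k6(660,64)),(S,c2(605,207))))
for th in(82.0,82.4,82.8):
    d=np.array([np.cos(np.radians(th)),np.sin(np.radians(th))])
    print(th,"tray from walls",((L+Rr)/2)[:2]-.045*d,((li+ri)/2)[:2]-.041*d,"from knob",kn[:2]-.082*d)
k7=lambda x,y:(x/6-.42,y/6+70-.42)
print("jar right/top/bottom edges",onz(W,k7(343,330),.062),onz(W,k7(95,63),.062),onz(W,k7(205,500),.062))
```

```text
[0.606  0.1446 0.06  ] [0.6663 0.1365 0.06  ] 0.06085887260991443 [0.6094 0.1402 0.06  ] [0.6621 0.1331 0.06  ] 0.05320799143742759
raildir 82.07221315724567
raildir 82.36367673383984
across -7.68722762731258
knob [0.6411 0.1765 0.088 ] (array([0.6409, 0.176 , 0.0923]), [np.float64(5.0596235537564565e-05), np.float64(5.059623553771781e-05)])
(array([0.6058, 0.1447, 0.0564]), [np.float64(0.0002553368035792327), np.float64(0.0002553368035794273)]) (array([0.666 , 0.1362, 0.0594]), [np.float64(0.00039686508187476987), np.float64(0.0003968650818745245)])
82.0 tray from walls [0.6298 0.096 ] [0.63  0.096] from knob [0.6297 0.0953]
82.4 tray from walls [0.6302 0.0959] [0.6303 0.096 ] from knob [0.6302 0.0953]
82.8 tray from walls [0.6305 0.0959] [0.6306 0.0959] from knob [0.6308 0.0952]
jar right/top/bottom edges [0.4577 0.1682 0.062 ] [0.4413 0.1975 0.062 ] [0.4362 0.1529 0.062 ]
```

Run:
```python
from h import *; from bench import *; import pickle
np.set_printoptions(precision=4,suppress=True)
W=pickle.load(open("pics/w5.pkl","rb"))
a=cv2.imread("pics/w5.png"); cv2.imwrite("pics/c8.png",cv2.resize(a[250:400,240:410],None,fx=4,fy=4,interpolation=cv2.INTER_CUBIC))
P=np.array([onz(W,p,.2034) for p in [(258,315),(390,315),(387,385.5),(262,385.5)]]);print(P,P.mean(0),[np.linalg.norm(P[i]-P[i-1]) for i in range(4)])
```

```text
[[0.601  0.0889 0.2034]
 [0.6444 0.0831 0.2034]
 [0.6411 0.0552 0.2034]
 [0.5971 0.0611 0.2034]] [0.6209 0.0721 0.2034] [np.float64(0.028116336019856737), np.float64(0.04378043422861244), np.float64(0.028093441105581055), np.float64(0.044343712119876526)]
```

View pics/c8.png

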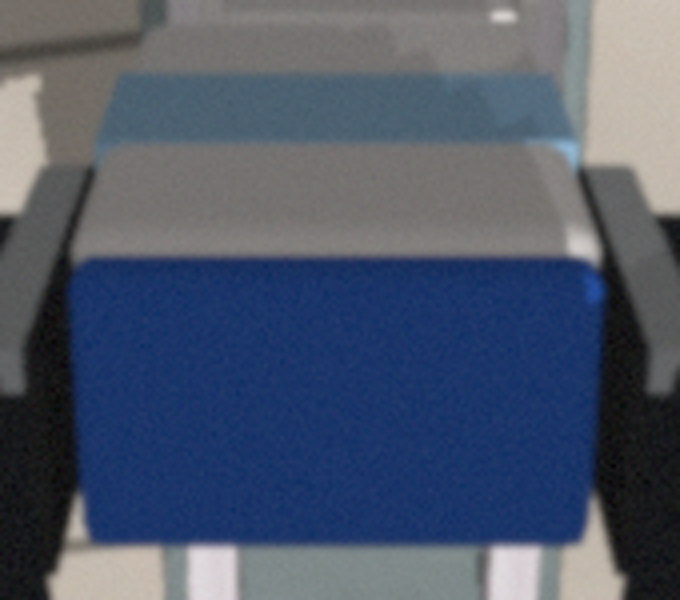

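Call:
play_rows([
  {"x":1.5,"y":6,"z":10,"twist":0},
  {"x":1.5,"y":6,"z":30,"twist":0},
  {"x":1.5,"y":6,"z":50,"twist":0},
  {"x":1.5,"y":6,"z":62,"twist":0},
  {"x":1.5,"y":6,"z":65,"twist":0},
  {"x":1.5,"y":6,"z":65,"twist":0},
  {"x":1.5,"y":6,"z":65,"twist":0},
])

```text
clock: 5.5
ee_pos: [0.6283, 0.0735, 0.2797]
eef_rot: [2.363, 2.068, 0.002]
force: [-0.3, -0.2, -0.6]
finger_gap: 0.0473
```

Run:
```python
from h import *; from bench import *
s=observe();print(s["clock"],s["force"],s["ee_pos"],s["finger_gap"]);delta(s,(.6268,.0722,.241),-7.7)
snap("wrist","pics/w6.png");snap("scene","pics/s6.png");snap("side","pics/d6.png")
a=cv2.imread("pics/s6.png")[190:290,330:450];b=cv2.imread("pics/d6.png")[190:320,190:340]
cv2.imwrite("pics/s6c.png",cv2.resize(a,None,fx=5,fy=5,interpolation=cv2.INTER_CUBIC))
cv2.imwrite("pics/d6c.png",cv2.resize(b,None,fx=4.5,fy=4.5,interpolation=cv2.INTER_CUBIC))
```

```text
5.5 [-0.26232341 -0.16455269 -0.60159209] [0.62827423 0.07351366 0.27966821] 0.047326475121301136
ydir -7.63 delta mm [-1.5 -1.4 38.7] twist 0.0012 tilt z [ 1.7e-03 -1.0e-04 -1.0e+00]
```

View pics/w6.png

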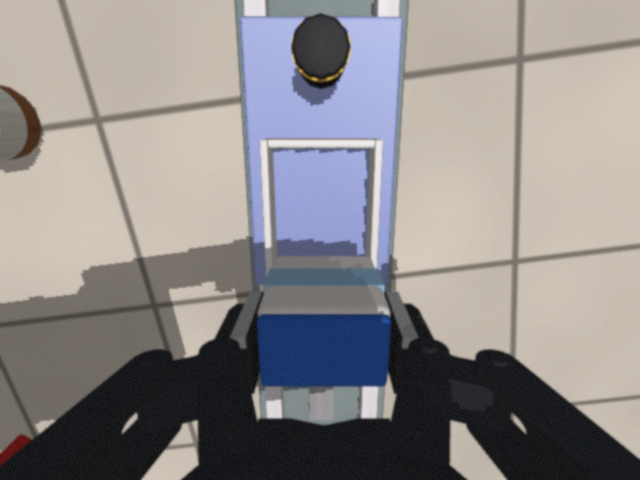

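View pics/s6c.png

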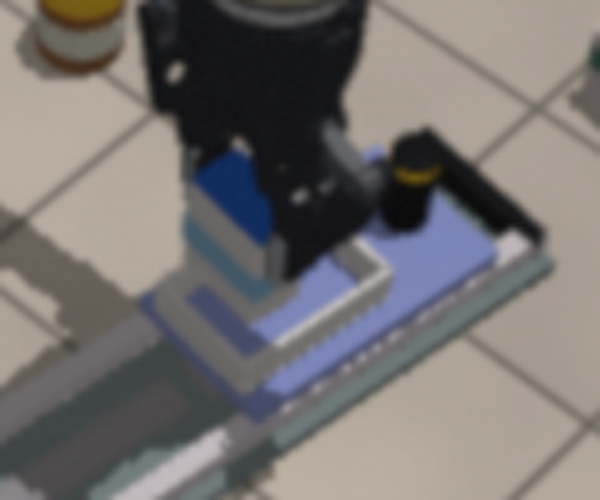

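View pics/d6c.png

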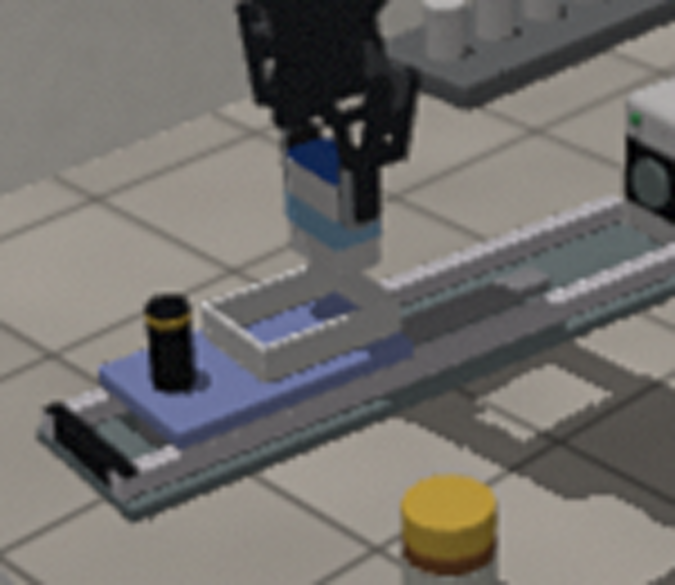

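Run:
```python
import cv2
a=cv2.imread("pics/w6.png")
cv2.imwrite("pics/c9.png",cv2.resize(a[130:280,245:400],None,fx=4,fy=4,interpolation=cv2.INTER_CUBIC))
```

```text
(no output)
```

View pics/c9.png

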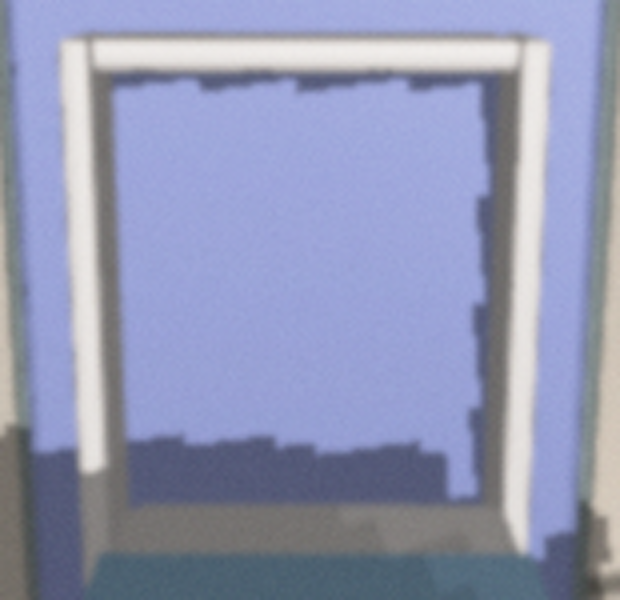

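Run:
```python
from h import *; from bench import *; import pickle
np.set_printoptions(precision=4,suppress=True)
W=pickle.load(open("pics/w6.pkl","rb"))
k=lambda x,y:(x/4+245-.375,y/4+130-.375)
L,R_,li,ri=[onz(W,k(*p),.06) for p in [(61,37),(551,37),(92,72),(519,72)]]
l2,r2=onz(W,k(78,472),.06),onz(W,k(528,552),.06)
print(L,R_,np.linalg.norm(L-R_),np.linalg.norm(li-ri))
for a,b in((l2,L),(r2,R_)): v=b-a;print(np.degrees(np.arctan2(v[1],v[0])))
v=R_-L;print(np.degrees(np.arctan2(v[1],v[0])))
d=np.array([np.cos(np.radians(82.3)),np.sin(np.radians(82.3))])
t=((L+R_)/2)[:2]-.045*d;print("tray",t,((li+ri)/2)[:2]-.041*d)
x=np.array([d[1],-d[0]])
# sides: mid of outer edges at same along
for p in(L,R_,l2,r2): print("across off",1e3*(p[:2]-t)@x, 1e3*(p[:2]-t)@d)
C=np.array([onz(W,p,.2797-.14) for p in [(258,315),(390,315),(387,385.5),(262,385.5)]]).mean(0);print("held",C)
print("along, across of held",1e3*(C[:2]-t)@d,1e3*(C[:2]-t)@x)
delta(observe(),(*(t-.024*d),.241),-7.7)
```

```text
[0.6062 0.1447 0.06  ] [0.6664 0.1367 0.06  ] 0.06072564099229577 0.053287393403119714
81.72492682142499
82.51361893867218
-7.6030650052596
tray [0.6303 0.0961] [0.6302 0.0959]
across off -30.362777042331018 44.948631147598554
across off 30.362777042330944 45.05136885240143
across off -30.934970747327668 -12.058345843284938
across off 30.61895335311271 -23.65861304299724
held [0.6288 0.074  0.1397]
along, across of held -22.145271454614104 1.4622261143558086
ydir -7.62 delta mm [-1.4 -1.  38.9] twist 0.0015 tilt z [ 0.002  -0.0001 -1.    ]
```

Call:
play_rows([
  {"x":-2,"y":-1.5,"z":0,"twist":0},
  {"x":-2,"y":-1.5,"z":5,"twist":0},
  {"x":-2,"y":-1.5,"z":15,"twist":0},
  {"x":-2,"y":-1.5,"z":25,"twist":0},
  {"x":-2,"y":-1.5,"z":32,"twist":0},
  {"x":-2,"y":-1.5,"z":35,"twist":0},
  {"x":-2,"y":-1.5,"z":35,"twist":0},
  {"x":-2,"y":-1.5,"z":35,"twist":0},
])

```text
clock: 6.45
ee_pos: [0.626, 0.0719, 0.2437]
eef_rot: [-2.364, -2.069, 0.001]
force: [0.1, 0.9, -1.1]
finger_gap: 0.0475
```

Run:
```python
from h import *; from bench import *
s=observe();print(s["clock"],s["force"],s["wrist_torque"]);delta(s,(.6272,.0723,.241),-7.7)
snap("wrist","pics/w7.png")
```

```text
6.45 [ 0.1417223   0.90854359 -1.13563295] [ 0.1345155   0.00794248 -0.03731425]
ydir -7.62 delta mm [0.5 1.1 2.7] twist 0.0014 tilt z [-5.e-04  1.e-04 -1.e+00]
```

View pics/w7.png

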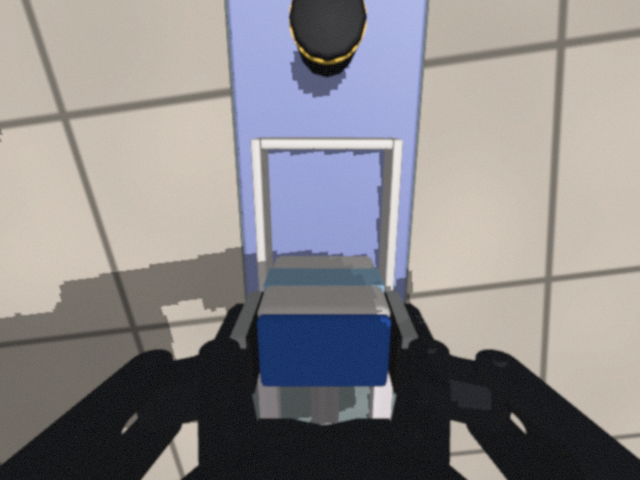

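The cartridge is inside the walls with its foot about 4 mm above the floor and no contact force. I'll lower it the last few millimetres.

Call:
play_rows([
  {"x":0,"y":0.5,"z":1,"twist":0},
  {"x":0,"y":0.5,"z":2,"twist":0},
  {"x":0,"y":0.5,"z":3,"twist":0},
  {"x":0,"y":0.5,"z":4,"twist":0},
  {"x":0,"y":0.5,"z":4,"twist":0},
])

```text
clock: 7.0
ee_pos: [0.6267, 0.0718, 0.2401]
eef_rot: [2.364, 2.069, 0.001]
force: [0.4, 0.7, 0.2]
finger_gap: 0.0471
```

Call:
play_rows([
  {"x":0,"y":0,"z":0,"twist":0},
  {"x":0,"y":0,"z":0,"twist":0},
  {"x":0,"y":0,"z":0,"twist":0},
  {"x":0,"y":0,"z":0,"twist":0},
  {"x":0,"y":0,"z":-10,"twist":0},
  {"x":0,"y":0,"z":-40,"twist":0},
  {"x":0,"y":0,"z":-80,"twist":0},
  {"x":0,"y":0,"z":-110,"twist":0},
], fingers=1)

```text
clock: 7.8
ee_pos: [0.6268, 0.0718, 0.3527]
eef_rot: [2.363, 2.068, 0.003]
force: [0.2, 0.8, -0.5]
finger_gap: 0.0856
```

Run:
```python
from h import *; from bench import *
s=observe();print(s["clock"],s["force"],s["ee_pos"]);delta(s,(.436,.1755,.36),-7.7)
snap("wrist","pics/w8.png")
```

```text
7.8 [ 0.23979905  0.82114814 -0.45357178] [0.62678045 0.07178723 0.3527094 ]
ydir -7.62 delta mm [  77.5 -202.8   -7.8] twist 0.0014 tilt z [ 2.3e-03 -2.0e-04 -1.0e+00]
```

View pics/w8.png

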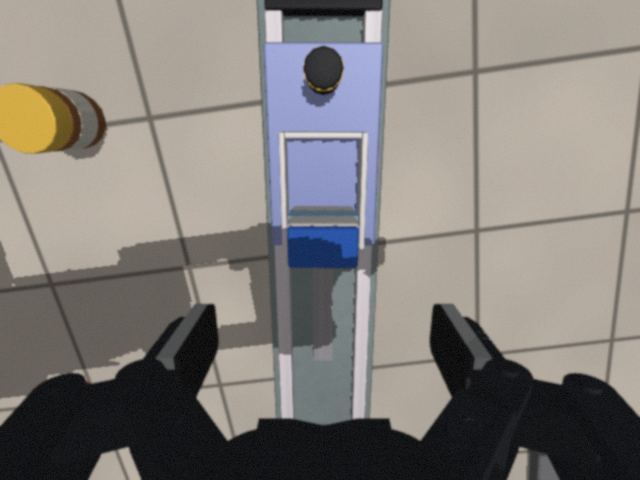

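The cartridge stands in the tray's head-side half at (323,247). Next is the jar, with its cap at (33,118).

Call:
play_rows([
  {"x":10,"y":-25,"z":-8,"twist":0},
  {"x":25,"y":-65,"z":-8,"twist":0},
  {"x":41,"y":-107,"z":-8,"twist":0},
  {"x":57,"y":-149,"z":-8,"twist":0},
  {"x":70,"y":-184,"z":-8,"twist":0},
  {"x":77,"y":-203,"z":-8,"twist":0},
  {"x":77,"y":-203,"z":-8,"twist":0},
  {"x":77,"y":-203,"z":-8,"twist":0},
])

```text
clock: 8.65
ee_pos: [0.4362, 0.1751, 0.3587]
eef_rot: [2.362, 2.069, 0.003]
force: [0.4, -0.4, 0.0]
finger_gap: 0.0854
```

Run:
```python
from h import *; from bench import *
s=observe();print(s["clock"],s["ee_pos"]);delta(s,(.435,.1755,.36),-7.7)
c,a=snap("wrist","pics/w9.png")
cv2.imwrite("pics/w9c.png",cv2.resize(a[130:280,240:400],None,fx=4,fy=4,interpolation=cv2.INTER_CUBIC))
```

```text
8.65 [0.43617084 0.17514213 0.35867722]
ydir -7.57 delta mm [ 0.2 -1.2 -1.3] twist 0.0023 tilt z [ 2.7e-03  1.0e-04 -1.0e+00]
```

View pics/w9.png

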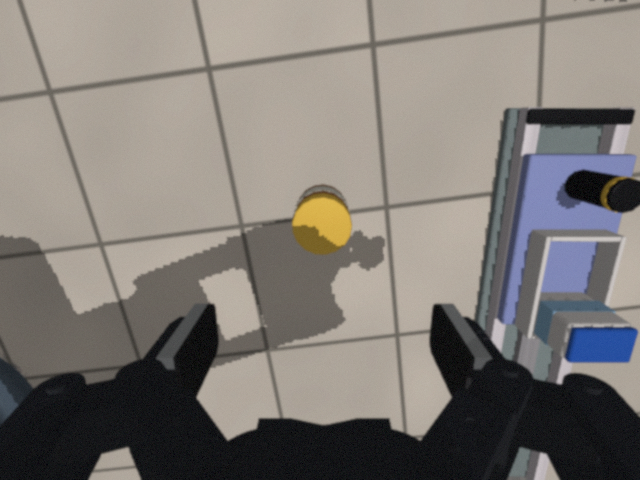

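View pics/w9c.png

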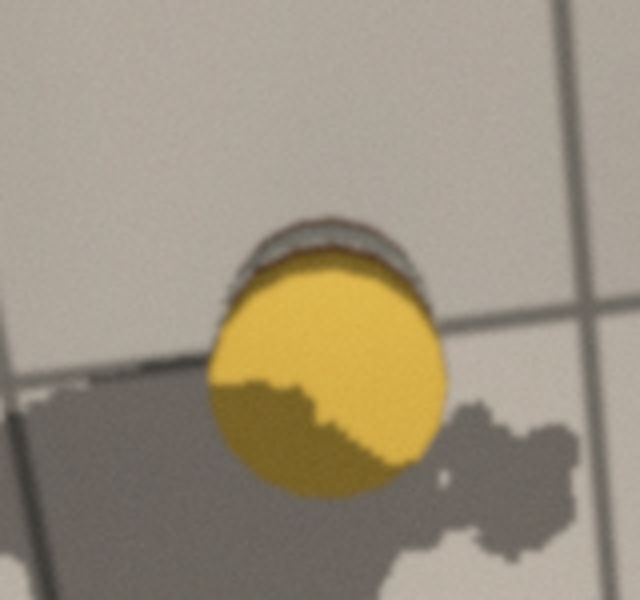

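The jar cap is centred at (321.4,225.4): amber glass under a yellow cap, low and round, so it is the jar meant.

Run:
```python
from h import *; from bench import *; import pickle
np.set_printoptions(precision=4,suppress=True)
W=pickle.load(open("pics/w9.pkl","rb"));S=get_calibration("scene")
p=(321.4,225.4);J=onz(W,p,.062);print(J,tri((W,p),(S,(684/5+209.6,88/5+164.6))), tri((W,p),(pickle.load(open("pics/w8.pkl","rb")),(33,118))))
delta(observe(),(J[0],J[1],.201),-7.7)
```

```text
[0.4355 0.177  0.062 ] (array([0.4353, 0.1763, 0.0598]), [np.float64(7.58253881816535e-05), np.float64(7.582538818158723e-05)]) (array([0.4356, 0.1752, 0.0512]), [np.float64(0.0012275376502107573), np.float64(0.0012275376502107651)])
ydir -7.62 delta mm [  1.8  -2.1 157.6] twist 0.0014 tilt z [ 0.003   0.0001 -1.    ]
```

Call:
play_rows([
  {"x":1.5,"y":-1.5,"z":40,"twist":0},
  {"x":1.5,"y":-1.5,"z":80,"twist":0},
  {"x":1.5,"y":-1.5,"z":115,"twist":0},
  {"x":1.5,"y":-1.5,"z":140,"twist":0},
  {"x":1.5,"y":-1.5,"z":153,"twist":0},
  {"x":1.5,"y":-1.5,"z":157,"twist":0},
  {"x":1.5,"y":-1.5,"z":157,"twist":0},
])

```text
clock: 9.4
ee_pos: [0.4354, 0.1762, 0.2003]
eef_rot: [2.365, 2.067, -0.0]
force: [-0.6, -0.8, 0.9]
finger_gap: 0.0852
```

Run:
```python
from h import *; from bench import *
s=observe();print(s["clock"],s["ee_pos"],s["force"]);delta(s,(.4355,.1766,.201),-7.7)
c,a=snap("wrist","pics/w10.png")
```

```text
9.4 [0.43544885 0.17621845 0.20027431] [-0.57711113 -0.81623376  0.85230909]
ydir -7.69 delta mm [ 0.4 -0.  -0.7] twist 0.0002 tilt z [ 0.e+00 -1.e-04 -1.e+00]
```

View pics/w10.png

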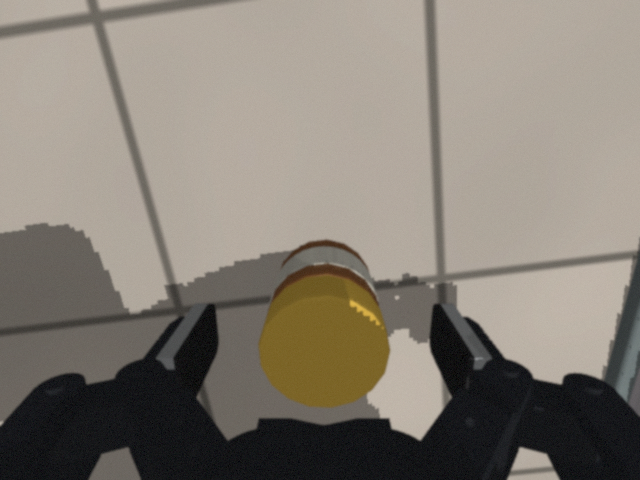

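The jar's cap, columns 259–389, is centred between the pads. I'll grip and lift.

Call:
play_rows([
  {"x":0,"y":0,"z":0,"twist":0},
  {"x":0,"y":0,"z":0,"twist":0},
  {"x":0,"y":0,"z":0,"twist":0},
  {"x":0,"y":0,"z":0,"twist":0},
  {"x":0,"y":0,"z":0,"twist":0},
  {"x":0,"y":0,"z":0,"twist":0},
  {"x":0,"y":0,"z":0,"twist":0},
], fingers=-1, grip_force=40)

```text
clock: 10.15
ee_pos: [0.4346, 0.1768, 0.2019]
eef_rot: [2.363, 2.068, 0.003]
force: [-0.7, -0.4, 4.8]
finger_gap: 0.0449
```

Call:
play_rows([
  {"x":0,"y":0,"z":-15,"twist":0},
  {"x":0,"y":0,"z":-50,"twist":0},
  {"x":0,"y":0,"z":-90,"twist":0},
  {"x":0,"y":0,"z":-125,"twist":0},
  {"x":0,"y":0,"z":-140,"twist":0},
  {"x":0,"y":0,"z":-145,"twist":0},
  {"x":0,"y":0,"z":-145,"twist":0},
])

```text
clock: 10.85
ee_pos: [0.4339, 0.1767, 0.3464]
eef_rot: [2.363, 2.069, 0.001]
force: [0.0, -0.1, -1.4]
finger_gap: 0.045
```

Run:
```python
from h import *; from bench import *
s=observe();print(s["clock"],s["ee_pos"],s["force"],s["finger_gap"])
d=np.array([np.cos(np.radians(82.3)),np.sin(np.radians(82.3))]);t=np.array([.6303,.0960])
print(t+.017*d);delta(s,(*(t+.017*d),.345),-7.7)
c,a=snap("wrist","pics/w11.png")
```

```text
10.85 [0.43391103 0.17673906 0.34640679] [ 0.04101279 -0.10738254 -1.35573056] 0.04503981921015266
[0.63257777 0.11284671]
ydir -7.61 delta mm [-37.  205.4   1.6] twist 0.0016 tilt z [ 1.1e-03  1.0e-04 -1.0e+00]
```

View pics/w11.png

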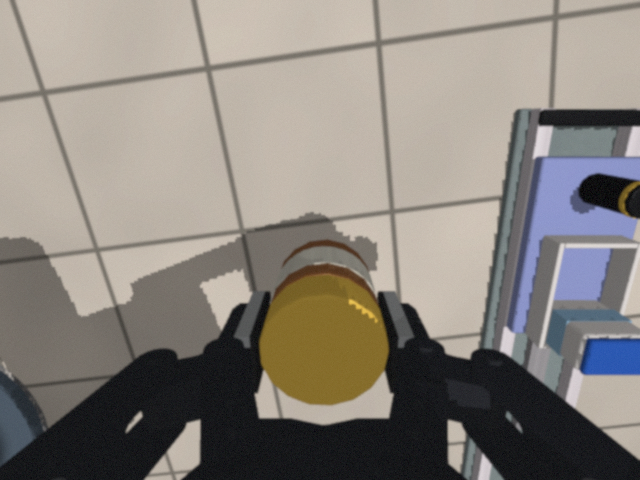

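Call:
play_rows([
  {"x":-5,"y":25,"z":0,"twist":0},
  {"x":-12,"y":65,"z":0,"twist":0},
  {"x":-20,"y":108,"z":0,"twist":0},
  {"x":-28,"y":150,"z":0,"twist":0},
  {"x":-34,"y":185,"z":0,"twist":0},
  {"x":-37,"y":203,"z":0,"twist":0},
  {"x":-37,"y":205,"z":0,"twist":0},
  {"x":-37,"y":205,"z":0,"twist":0},
])

```text
clock: 11.7
ee_pos: [0.6317, 0.1128, 0.3436]
eef_rot: [-2.362, -2.066, 0.006]
force: [-1.0, 0.7, -2.7]
finger_gap: 0.0452
```

Call:
play_rows([
  {"x":0,"y":0,"z":10,"twist":0},
  {"x":0,"y":0,"z":20,"twist":0},
  {"x":0,"y":0,"z":27,"twist":0},
  {"x":0,"y":0,"z":27,"twist":0},
  {"x":0,"y":0,"z":27,"twist":0},
])

```text
clock: 12.2
ee_pos: [0.6323, 0.113, 0.3186]
eef_rot: [-2.363, -2.069, 0.001]
force: [-0.2, 0.4, -1.5]
finger_gap: 0.0453
```

Run:
```python
from h import *; from bench import *
s=observe();print(s["clock"],s["ee_pos"],s["force"],s["finger_gap"])
d=np.array([np.cos(np.radians(82.3)),np.sin(np.radians(82.3))]);t=np.array([.6303,.0960])
delta(s,(*(t+.017*d),.241),-7.7)
c,a=snap("wrist","pics/w12.png");snap("scene","pics/s12.png");snap("side","pics/d12.png")
a=cv2.imread("pics/s12.png")[190:290,330:450];b=cv2.imread("pics/d12.png")[190:320,190:340]
o=np.hstack([cv2.resize(a,(400,333),interpolation=cv2.INTER_CUBIC),cv2.resize(b,(384,333),interpolation=cv2.INTER_CUBIC)])
cv2.imwrite("pics/sd12.png",o)
```

```text
12.2 [0.6322668  0.11304306 0.31861581] [-0.17323707  0.3545159  -1.52998679] 0.045267403424579966
ydir -7.6 delta mm [-0.1  0.4 77.6] twist 0.0017 tilt z [-7.e-04 -0.e+00 -1.e+00]
```

View pics/w12.png

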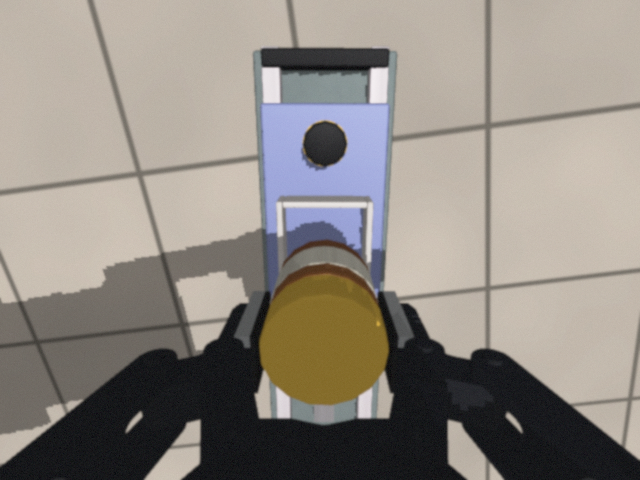

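View pics/sd12.png

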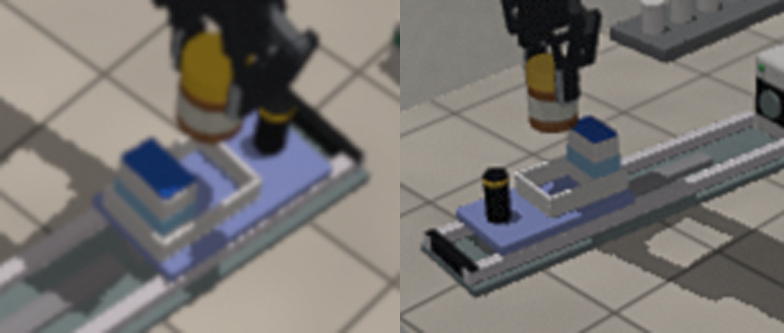

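Run:
```python
import cv2
import numpy as np
a=cv2.imread("pics/w12.png");b=cv2.imread("pics/w8.png")
cv2.imwrite("pics/c12.png",cv2.resize(a[190:420,245:405],None,fx=2.6,fy=2.6,interpolation=cv2.INTER_CUBIC))
cv2.imwrite("pics/c13.png",cv2.resize(b[120:280,260:390],None,fx=3.7,fy=3.7,interpolation=cv2.INTER_CUBIC))
```

```text
(no output)
```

View pics/c12.png

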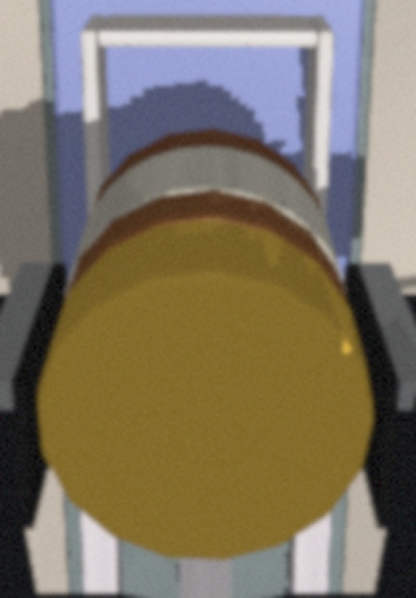

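View pics/c13.png

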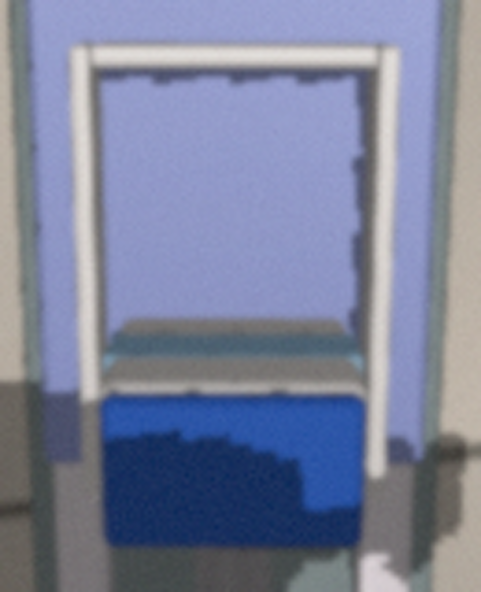

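Run:
```python
from h import *; from bench import *; import pickle
np.set_printoptions(precision=4,suppress=True)
W=pickle.load(open("pics/w12.pkl","rb"));V=pickle.load(open("pics/w8.pkl","rb"))
d=np.array([np.cos(np.radians(82.3)),np.sin(np.radians(82.3))]);x=np.array([d[1],-d[0]]);t=np.array([.6303,.0960])
rel=lambda P:(1e3*(P[:2]-t)@d,1e3*(P[:2]-t)@x)
k=lambda u,v:(u/2.6+245-.3,v/2.6+190-.3)
k3=lambda u,v:(u/3.7+260-.36,v/3.7+120-.36)
print("jar top centre",rel(onz(W,k(205.5,415),.3186-.14)), "tcp",rel(observe()["ee_pos"]))
# cap outline fwd/back
print("cap near/far",rel(onz(W,k(205.5,558),.1786)),rel(onz(W,k(205.5,272),.1786)))
print("jar foot back edge",rel(onz(W,k(208,131),.1166)))
print("tray far outer corners w12",rel(onz(W,k(82,18),.06)),rel(onz(W,k(331,18),.06)))
print("cart top corners",[np.round(rel(onz(V,k3(*p),.100)),1) for p in[(103,395),(364,395),(362,546),(104,546)]])
print("cart rear foot",rel(onz(V,k3(232,320),.038)))
print("w8 tray corners",rel(onz(V,k3(72,45),.06)),rel(onz(V,k3(400,45),.06)))
```

```text
jar top centre (np.float64(18.440838362069314), np.float64(-0.4047091321852385)) tcp (np.float64(17.09518837379564), np.float64(0.10636296966245878))
cap near/far (np.float64(-4.636724213590101), np.float64(-0.3513003436302794)) (np.float64(39.22303618646134), np.float64(-0.45280571975461475))
jar foot back edge (np.float64(37.75578317040347), np.float64(-0.020422448475476463))
tray far outer corners w12 (np.float64(48.045359663846085), np.float64(-30.349901249131413)) (np.float64(48.18930659505626), np.float64(29.72193803128336))
cart top corners [array([-11.2, -22.4]), array([-11.2,  21.8]), array([-38.7,  22.3]), array([-38.7, -22.9])]
cart rear foot (np.float64(-12.082337707443191), np.float64(-0.5971655549352459))
w8 tray corners (np.float64(44.72522895796015), np.float64(-30.218798114231834)) (np.float64(44.839007585437045), np.float64(30.471887008726494))
```

Call:
play_rows([
  {"x":-1,"y":0.3,"z":15,"twist":0},
  {"x":-1,"y":0.3,"z":35,"twist":0},
  {"x":-1,"y":0.3,"z":48,"twist":0},
  {"x":-1,"y":0.3,"z":55,"twist":0},
  {"x":-1,"y":0.3,"z":60,"twist":0},
  {"x":-1,"y":0.3,"z":64,"twist":0},
  {"x":-1,"y":0.3,"z":64,"twist":0},
  {"x":-1,"y":0.3,"z":64,"twist":0},
])

```text
clock: 13.15
ee_pos: [0.6329, 0.1118, 0.2554]
eef_rot: [2.364, 2.069, 0.001]
force: [0.4, 0.4, -1.7]
finger_gap: 0.0449
```

Run:
```python
from h import *; from bench import *
s=observe();print(s["clock"],s["ee_pos"],s["force"],s["finger_gap"],s["wrist_torque"])
d=np.array([np.cos(np.radians(82.3)),np.sin(np.radians(82.3))]);t=np.array([.6303,.0960])
delta(s,(*(t+.016*d),.240),-7.7)
c,a=snap("wrist","pics/w13.png")
```

```text
13.15 [0.63290689 0.11184031 0.25537874] [ 0.3922821   0.40053472 -1.70338906] 0.044887418900174385 [ 0.06377286 -0.02170597 -0.00891164]
ydir -7.62 delta mm [-0.  -0.5 15.4] twist 0.0014 tilt z [ 0.001  0.    -1.   ]
```

View pics/w13.png

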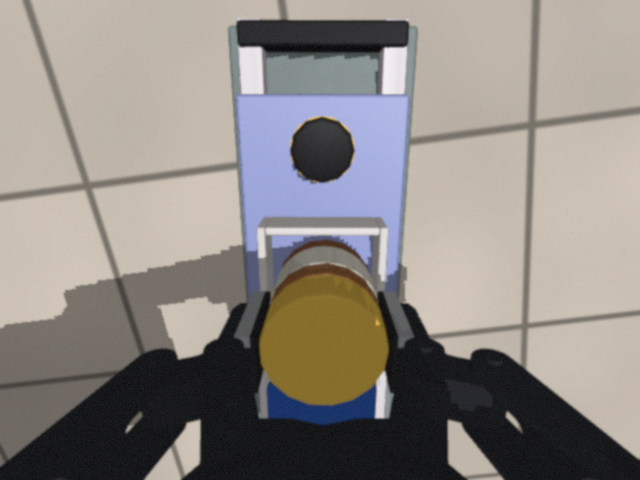

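The jar's foot is 7 mm below the wall tops, contact-free, with clearance at the rear wall (rows 233–241). I'll lower it to the floor.

Call:
play_rows([
  {"x":0,"y":-0.4,"z":5,"twist":0},
  {"x":0,"y":-0.4,"z":9,"twist":0},
  {"x":0,"y":-0.4,"z":12,"twist":0},
  {"x":0,"y":-0.4,"z":14,"twist":0},
  {"x":0,"y":-0.4,"z":15.5,"twist":0},
  {"x":0,"y":-0.4,"z":15.5,"twist":0},
])

```text
clock: 13.8
ee_pos: [0.6322, 0.1119, 0.24]
eef_rot: [-2.364, -2.069, 0.001]
force: [-1.1, 1.0, 4.0]
finger_gap: 0.0451
```

Contact: the force went from −1.7 N to +4 N at the expected height, so the jar is on the floor. I'll release and rise.

Call:
play_rows([
  {"x":0,"y":0,"z":0,"twist":0},
  {"x":0,"y":0,"z":0,"twist":0},
  {"x":0,"y":0,"z":0,"twist":0},
  {"x":0,"y":0,"z":0,"twist":0},
  {"x":0,"y":0,"z":-10,"twist":0},
  {"x":0,"y":0,"z":-40,"twist":0},
  {"x":0,"y":0,"z":-80,"twist":0},
  {"x":0,"y":0,"z":-110,"twist":0},
], fingers=1)

```text
clock: 14.6
ee_pos: [0.6326, 0.1119, 0.3522]
eef_rot: [2.363, 2.068, 0.003]
force: [1.5, 0.2, -0.1]
finger_gap: 0.0853
```

Run:
```python
from h import *; from bench import *
s=observe();print(s["clock"],s["ee_pos"],s["force"],s["finger_gap"])
c,a=snap("wrist","pics/w14.png");snap("scene","pics/s14.png");snap("side","pics/d14.png")
a=cv2.imread("pics/s14.png")[190:290,330:450];b=cv2.imread("pics/d14.png")[190:320,190:340]
o=np.hstack([cv2.resize(a,(400,333),interpolation=cv2.INTER_CUBIC),cv2.resize(b,(384,333),interpolation=cv2.INTER_CUBIC)])
cv2.imwrite("pics/sd14.png",o)
```

```text
14.6 [0.63260523 0.11189848 0.35216434] [ 1.51965841  0.21605866 -0.11940223] 0.08533323306555493
```

View pics/w14.png

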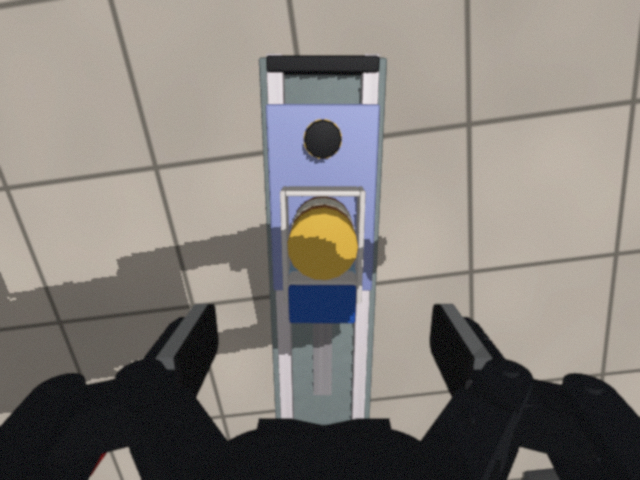

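View pics/sd14.png

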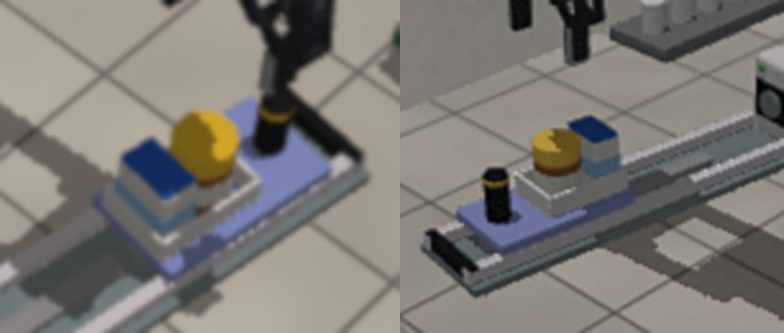

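Both stand in the tray: jar cap at (323,243), cartridge top at (322,304). The knob top is at (323,139). I'll measure it and move over.

Run:
```python
from h import *; from bench import *; import pickle
np.set_printoptions(precision=4,suppress=True)
W=pickle.load(open("pics/w14.pkl","rb"));V=pickle.load(open("pics/w13.pkl","rb"));S=get_calibration("scene")
print(onz(W,(323,139),.088),onz(V,(322,150),.088),tri((W,(323,139)),(V,(322,150))),tri((V,(322,150)),(S,(626/4.7+279.6,90/4.7+199.6))))
d=np.array([np.cos(np.radians(82.3)),np.sin(np.radians(82.3))]);t=np.array([.6303,.0960]);print(t+.082*d)
delta(observe(),(.6413,.1773,.275),-7.7)
```

```text
[0.6415 0.1771 0.088 ] [0.6412 0.1773 0.088 ] (array([0.6413, 0.1769, 0.0824]), [np.float64(0.0001751703923927311), np.float64(0.0001751703923929473)]) (array([0.6408, 0.1773, 0.0909]), [np.float64(0.0005046411439413933), np.float64(0.0005046411439416557)])
[0.6413 0.1773]
ydir -7.62 delta mm [65.8 -1.  78.1] twist 0.0015 tilt z [ 0.007  0.    -1.   ]
```

Call:
play_rows([
  {"x":20,"y":-0.5,"z":0,"twist":0},
  {"x":45,"y":-0.5,"z":0,"twist":0},
  {"x":62,"y":-0.5,"z":10,"twist":0},
  {"x":66,"y":-0.5,"z":35,"twist":0},
  {"x":66,"y":-0.5,"z":65,"twist":0},
  {"x":66,"y":-0.5,"z":80,"twist":0},
  {"x":66,"y":-0.5,"z":80,"twist":0},
  {"x":66,"y":-0.5,"z":80,"twist":0},
])

```text
clock: 15.55
ee_pos: [0.6407, 0.1772, 0.2691]
eef_rot: [-2.364, -2.068, 0.001]
force: [0.3, -0.1, 1.0]
finger_gap: 0.0854
```

Run:
```python
from h import *; from bench import *
s=observe();print(s["clock"],s["ee_pos"],s["force"]);delta(s,(.6413,.1773,.224),-7.7)
c,a=snap("wrist","pics/w15.png")
```

```text
15.55 [0.64071445 0.17722744 0.26906702] [ 0.31704354 -0.13699468  1.03939401]
ydir -7.63 delta mm [ 0.2  0.6 45.1] twist 0.0012 tilt z [-7.e-04 -1.e-04 -1.e+00]
```

View pics/w15.png

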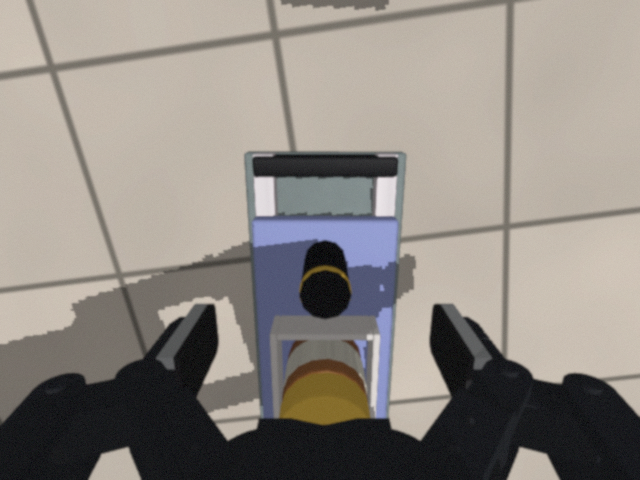

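Call:
play_rows([
  {"x":0,"y":0.5,"z":15,"twist":0},
  {"x":0,"y":0.5,"z":30,"twist":0},
  {"x":0,"y":0.5,"z":40,"twist":0},
  {"x":0,"y":0.5,"z":45,"twist":0},
  {"x":0,"y":0.5,"z":45,"twist":0},
  {"x":0,"y":0.5,"z":45,"twist":0},
])

```text
clock: 16.2
ee_pos: [0.6411, 0.1773, 0.2243]
eef_rot: [2.364, 2.069, 0.0]
force: [0.3, 0.3, 0.5]
finger_gap: 0.0855
```

Call:
play_rows([
  {"x":0,"y":0,"z":0,"twist":0},
  {"x":0,"y":0,"z":0,"twist":0},
  {"x":0,"y":0,"z":0,"twist":0},
  {"x":0,"y":0,"z":0,"twist":0},
  {"x":0,"y":0,"z":0,"twist":0},
  {"x":0,"y":0,"z":0,"twist":0},
  {"x":0,"y":0,"z":0,"twist":0},
  {"x":0,"y":0,"z":0,"twist":0},
], fingers=-1, grip_force=60)

```text
clock: 17.0
ee_pos: [0.6412, 0.1773, 0.2249]
eef_rot: [2.364, 2.069, 0.001]
force: [-0.3, 0.4, 3.7]
finger_gap: 0.023
```

Run:
```python
from h import *; from bench import *
s=observe();print(s["clock"],s["ee_pos"],s["force"],s["finger_gap"],s["wrist_torque"]);delta(s,(.6413,.1773,.224),-7.7)
c,a=snap("wrist","pics/w16.png")
```

```text
17.0 [0.64116225 0.17732849 0.22488579] [-0.34530624  0.40339108  3.66159544] 0.023015254295945475 [-0.01047794  0.12160686  0.02748336]
ydir -7.62 delta mm [-0.   0.1  0.9] twist 0.0014 tilt z [ 6.e-04  1.e-04 -1.e+00]
```

View pics/w16.png

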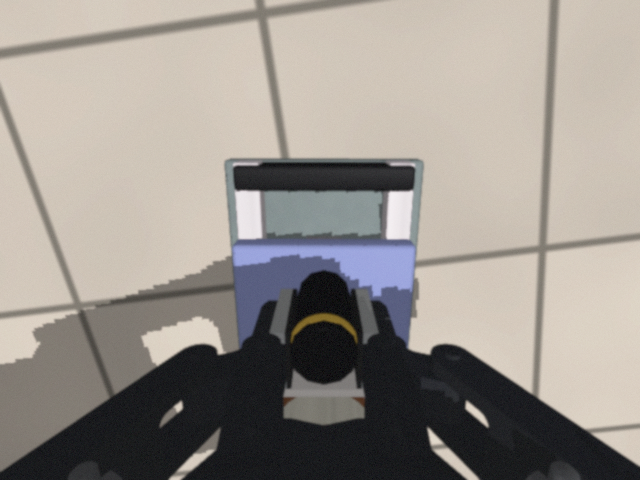

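The knob is held at 23 mm. Now I'll slide towards the head along tool −x, gently to start with.

Call:
play_rows([
  {"x":-4,"y":0,"z":0,"twist":0},
  {"x":-12,"y":0,"z":0,"twist":0},
  {"x":-22,"y":0,"z":0,"twist":0},
  {"x":-33,"y":0,"z":0,"twist":0},
  {"x":-44,"y":0,"z":0,"twist":0},
  {"x":-54,"y":0,"z":0,"twist":0},
  {"x":-61,"y":0,"z":0,"twist":0},
  {"x":-64,"y":0,"z":0,"twist":0},
])

```text
clock: 17.85
ee_pos: [0.6325, 0.1128, 0.2249]
eef_rot: [2.365, 2.068, 0.0]
force: [-2.0, 1.7, 4.9]
finger_gap: 0.0227
```

```bash
cat >> h.py <<'E'
def car(s):
    d=np.array([np.cos(np.radians(82.3)),np.sin(np.radians(82.3))]);p0=np.array([.64116,.17733])
    x=np.array([d[1],-d[0]])
    print("t",s["clock"],"travel",round(1e3*(p0-s["ee_pos"][:2])@d,2),"lat",round(1e3*(s["ee_pos"][:2]-p0)@x,2),"Falong(+away)",round(s["force"][:2]@d,2),"Flat",round(s["force"][:2]@x,2),"Fz",round(s["force"][2],2),"gap",round(s["finger_gap"],4))
E
python3 - <<'E'
from h import *; from bench import *
car(observe())
snap("scene","pics/s17.png");snap("side","pics/d17.png");snap("wrist","pics/w17.png")
a=cv2.imread("pics/s17.png")[190:340,270:450];b=cv2.imread("pics/d17.png")[180:310,190:370]
o=np.hstack([cv2.resize(a,(400,333),interpolation=cv2.INTER_CUBIC),cv2.resize(b,(400,289),interpolation=cv2.INTER_CUBIC)[:289] if 0 else cv2.resize(b,(400,333),interpolation=cv2.INTER_CUBIC)])
cv2.imwrite("pics/sd17.png",o)
E
```

```text
t 17.85 travel 65.14 lat 0.04 Falong(+away) 1.4 Flat -2.19 Fz 4.88 gap 0.0227
```

View pics/sd17.png

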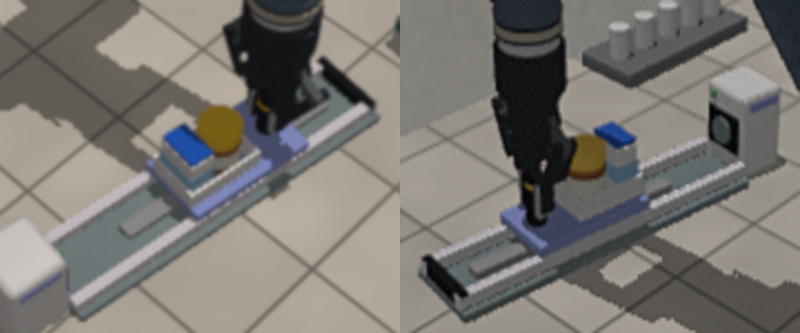

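The carriage is 65 mm along, with both items standing. From here I'll feel for the notch in short steps, watching the y force.

Call:
play_rows([
  {"x":-3,"y":0,"z":0,"twist":0},
  {"x":-6,"y":0,"z":0,"twist":0},
  {"x":-8,"y":0,"z":0,"twist":0},
  {"x":-8,"y":0,"z":0,"twist":0},
])

```text
clock: 18.4
ee_pos: [0.6314, 0.1048, 0.2249]
eef_rot: [2.364, 2.068, -0.001]
force: [-1.1, -0.9, 6.8]
finger_gap: 0.023
```

Call:
play_rows([
  {"x":-2,"y":0,"z":0,"twist":0},
  {"x":-3,"y":0,"z":0,"twist":0},
  {"x":-3,"y":0,"z":0,"twist":0},
])

```text
clock: 18.7
ee_pos: [0.6309, 0.1013, 0.2249]
eef_rot: [2.363, 2.068, -0.003]
force: [-2.2, -4.6, 7.0]
finger_gap: 0.0227
```

Call:
play_rows([
  {"x":-2,"y":0,"z":0,"twist":0},
  {"x":-3,"y":0,"z":0,"twist":0},
  {"x":-3,"y":0,"z":0,"twist":0},
])

```text
clock: 19.0
ee_pos: [0.6306, 0.0989, 0.2249]
eef_rot: [2.364, 2.068, -0.001]
force: [-0.5, -1.6, 6.0]
finger_gap: 0.0225
```

Call:
play_rows([
  {"x":-2,"y":0,"z":0,"twist":0},
  {"x":-3,"y":0,"z":0,"twist":0},
  {"x":-3,"y":0,"z":0,"twist":0},
])

```text
clock: 19.3
ee_pos: [0.6303, 0.0975, 0.2249]
eef_rot: [-2.364, -2.067, -0.003]
force: [-0.2, 6.3, 5.8]
finger_gap: 0.0226
```

The feel was a pull towards the head (−4.6 N in y), then about zero near y = 0.099, then a 6.3 N push back. That is the notch, at about 80 mm of travel. I'm slightly past centre and will ease back.

Call:
play_rows([
  {"x":1,"y":0,"z":0,"twist":0},
  {"x":2,"y":0,"z":0,"twist":0},
  {"x":2,"y":0,"z":0,"twist":0},
  {"x":2,"y":0,"z":0,"twist":0},
])

```text
clock: 19.7
ee_pos: [0.6305, 0.0986, 0.2249]
eef_rot: [2.364, 2.069, 0.0]
force: [-1.1, 1.6, 6.4]
finger_gap: 0.0227
```

Run:
```python
from h import *; from bench import *
car(observe()); print(observe()["wrist_torque"])
snap("scene","pics/s18.png");snap("side","pics/d18.png");snap("wrist","pics/w18.png")
a=cv2.imread("pics/s18.png")[190:340,270:450];b=cv2.imread("pics/d18.png")[180:310,190:370]
cv2.imwrite("pics/sd18.png",np.hstack([cv2.resize(a,(400,333),interpolation=cv2.INTER_CUBIC),cv2.resize(b,(400,333),interpolation=cv2.INTER_CUBIC)]))
car(observe())
```

```text
t 19.7 travel 79.43 lat -0.02 Falong(+away) 1.45 Flat -1.26 Fz 6.44 gap 0.0227
[ 0.22525179  0.04990703 -0.00173079]
t 19.85 travel 79.44 lat -0.0 Falong(+away) 0.89 Flat -0.5 Fz 6.45 gap 0.0223
```

View pics/sd18.png

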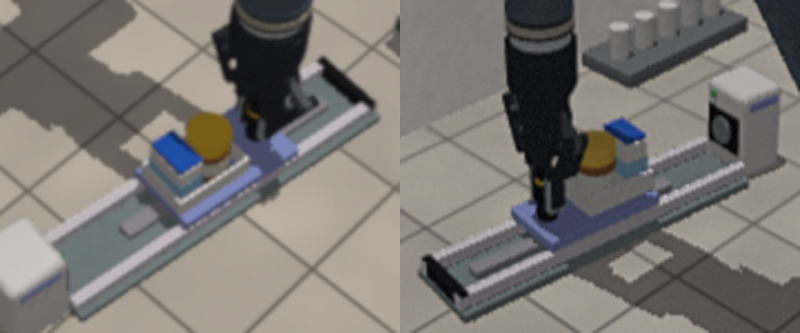

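View pics/w18.png

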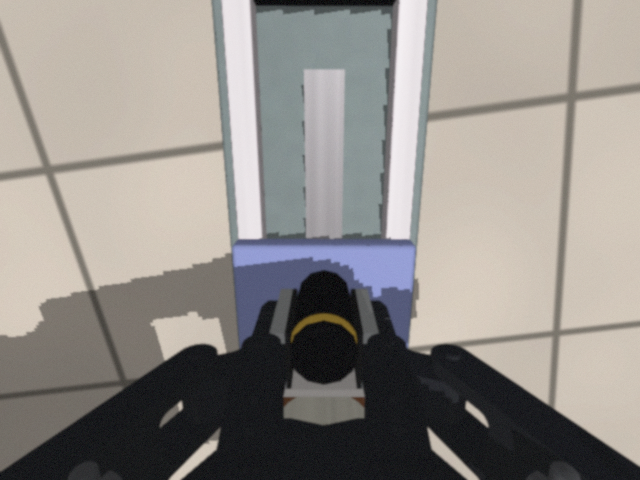

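Call:
play_rows([
  {"x":0.2,"y":0,"z":0,"twist":0},
  {"x":0.2,"y":0,"z":0,"twist":0},
  {"x":0.2,"y":0,"z":0,"twist":0},
  {"x":0.2,"y":0,"z":0,"twist":0},
  {"x":0.2,"y":0,"z":0,"twist":0},
  {"x":0.2,"y":0,"z":0,"twist":0},
])

```text
clock: 20.45
ee_pos: [0.6305, 0.0987, 0.2249]
eef_rot: [2.364, 2.069, 0.0]
force: [-1.1, 1.4, 5.6]
finger_gap: 0.0228
```

Run:
```python
from h import *; from bench import *
car(observe())
job_done()
```

```text
t 20.45 travel 79.35 lat -0.0 Falong(+away) 1.2 Flat -1.32 Fz 5.56 gap 0.0228
the job is handed in; nothing more can be done
```

The cartridge and the jar are packed in the tray, the carriage is resting in its notch, and I handed the job in at 20.5 s still holding the knob.

- **Packing:** with the carriage at its starting end, I set the white cartridge in the head-side half of the tray and the amber jar behind it. Both met the floor at the expected height, and the pictures after release, and after the slide to the notch, show both upright.
- **Detent:** sliding by the knob, I felt a pull of about 4.6 N towards the head. It faded to about zero, and then 6.3 N pushed back, which is the notch. I had gone about 1 mm past the centre and eased back.
- **Last check:** my measured travel was 79.4 mm and about 1.2 N remained along the rail, roughly the plain rail friction. The fingers were closed on the knob at 22.8 mm.
- **Disagreements:** 79.4 mm is just under the stated 80 mm minimum for the notch, which I put down to 1 mm or so of error in my starting zero. The ball's drop could only be felt, not seen. The first move call was refused for missing keys, and nothing moved.
- **Bystanders:** I did not touch the bottle, carton, mouse or red cartridge, but I took no final picture check of them.

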